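Press the pad onto the plate and keep the press lever level

ROBOT

A 6-joint arm with a two-finger parallel gripper is mounted at the origin on the work surface. World frame = base frame: x ahead of the robot, y to its left, z up, the work surface at z = 0. Lengths are in mm, angles in rad, forces in N, time in s.
With the tool pointing down it reaches from about 150 to 775 mm from the base axis. Payload 6.1 kg.
Tool frame: the origin (TCP) lies at the very end of the fingers, on their centre line; the grasp point (between the pads) lies 19 mm behind it (env.hold_point_z is the distance from the TCP to the grasp point, in mm); z points along the fingers, y is the direction in which the jaws open and shut (so a half turn about z gives the same grasp; the last joint's range is limited). The gripper opens to 85 mm and grips with 20 to 120 N. Pads are 22 mm wide; open, the fingers measure 114 mm over their backs; the gripper's body (76 mm by 85 mm) begins 54 mm behind the grasp point. The pads swing forward as they close: fully open they stand 13 mm farther back than shut.
Start: joints at [-1.261, 0.126, -0.04, 1.405, 0, 1.571], TCP at [160.049, -499.993, 231.295] pointing down, gripper open.
Joint ranges: [-2.72, 2.72], [-0.95, 1.95], [-1.27, 1.35], [-1.78, 2.02], [-1.46, 1.47], [-3.14, 3.14]. Speed limits (rad/s): [2.39, 2.39, 3.01, 3.14, 3.14, 3.14].

INTERFACE

Orientations are given as [roll, pitch, yaw] about the fixed x, y, z axes, in that order (R = Rz(yaw) Ry(pitch) Rx(roll)).
In Python, from plant import env, cams, close_job gives the robot as it stands.
- The arm moves only by the tool send_rows, never from a script. Its argument "targets" is a list of rows, each a list of 7 numbers: the shift along the tool's x, y, z in cm, then the turn, a rotation vector about the tool's x, y, z in rad, then the opening in per cent of the stroke, from 0 (shut) to 100 (fully open). A call has 1 to 10 rows; each row shifts and turns the commanded pose from where the row before left it, along the tool's axes as they then stand; what a row does not reach is not made up. A row lasts 1/12 s, in which the tool goes at most 41.7 mm and 7.16 degrees, less where a joint would pass 70% of its speed; a pose out of reach is approached as far as the arm can. A call is refused whole if a number of a shift passes 4.17 or a number of a turn 0.125, either way. A call with a gripper value outside its range is refused whole. The fingers move at their own pace and stop on an object; "grip_force" is the grip in N (left out, the last holds). Time passes only in rows, so rows that do not move let the fingers close. It gives the time, the measured TCP pose, the force and the opening at its end, in the units of the state.
- env.get_state(): the state, without advancing time (a new reading comes with each control period).
- cams.capture(name): name is "scene" or "top" or "wrist"; returns the picture (384x512x3 uint8, red, green, blue); there is no depth.
- cams.calibration(name): a dict with "camera_matrix" (3x3 intrinsics, pixels), "cam_to_world" (4x4, takes a point from camera to world coordinates). Camera axes: x right, y down, z forward; pixel columns grow to the right and rows downward; lengths in mm; the calibration is good to about 2 mm. The wrist camera is an equidistant fisheye: a pixel r from the principal point sees the ray r / f radians off the axis. A picture is of the moment at which its call begins: read the wrist's pose just before it. calibration takes no time and is no camera call; for the wrist camera it gives the pose at the moment of the call.
- close_job(): hands the job in, once; it reports no verdict.
Trained networks look in the newest picture that a camera, given by its name, has taken for a name from the list of things; names that differ only in an ending like _2 or _b are one class to them, and where a whole thing is asked for, a point or a joint stands for the part that bears it (a point fixed in the world has none). Each returns a list of dicts, best first, with "score" (0 to 1); they miss things now and then, are a little off and sometimes report something else, mostly with a low value. They report only what shows in the picture. A call takes as long as a camera call.
- cams.boxes_of(camera, label): "rect" ([left, top, right, bottom] in pixels, round what is visible of it).
- cams.landmark_of(camera, label): "pixel" ([column, row] in pixels: a listed point, or the origin of a listed thing).
The state is a dict: "time_s": time; "joints": joint angles; "joint_velocities": joint speeds; "effort": joint torques, N m; "tool_pos": TCP position; "orientation": TCP orientation; "wrist_force": force on the tool from outside, world axes, zero at the start; "torque": the same for the moment, N m; "grip_width": finger opening in mm.
Only numpy, scipy, OpenCV 4.12 (cv2) and the standard library are available. Lean on these libraries where they do the work, as an engineer would, in place of code of your own. Each camera call takes 0.05 s, during which the arm holds its last target.

TASK

Slide the loaded tray lengthwise, pad end first, into the guides of the bench press until it is fully home against the end stop, with the rubber pad still in the middle of its steel plate. Then bring the press's red-gripped lever down until it is level, so that the sprung foot clamps the pad, and keep holding it level: finish while still holding the lever, as it springs up if let go. Leave the other things on the bench where they are.

Things in the scene. Friction and masses are not known exactly. Their poses are not given: they have to be found in the camera images.
- press_seat (a point): Point on the tray deck of the green bench press (bolted down, another place and yaw each time), straight under the ram, 35 mm above the bench. z up, +y the way the tray slides in, -x the open front. Column 87 mm behind (+x). Head 56 mm wide in y, underside 152 mm above the bench. The raised foot hangs 26 mm above the deck.
- guide_mouth (a point): Middle of the deck's entry edge, at deck height, y = -125 mm from press_seat; axes as press_seat. The deck runs from here 175 mm in +y to the end stop (16 mm tall). Side rails 9 mm tall, inner faces at x = +-34 mm, flaring to +-46 mm at 22 mm before this edge. Over the last 90 mm, gibs overhang inwards to x = +-28 mm, undersides 9 mm above the deck.
- tray_mid (a point): Middle of the loose aluminium tray's base plate (64 mm in x, 210 mm in y, 5 mm thick), 2.5 mm above its underside. +y is the leading (pad) end, with a walled nest centred at y = +55 mm, 48 x 78 mm outside, top 11 mm above the underside. About 0.4 kg loaded. Fully home, the leading end touches the stop: this point at y = -55 mm from press_seat, axes parallel to it.
- tray_handle (a point): Centre of the tray's blue upright handle, 35 mm behind tray_mid (-y): 12 mm thick in the tray's x, 36 mm long in y, from 5 to 45 mm above the tray's underside; this point is 25 mm above the underside. Axes as tray_mid. At home it is 90 mm from the ram in -y.
- plate_top (a point): Middle of the top face of the loose steel plate (40 x 70 x 4 mm, perforated) lying in the tray's nest, 55 mm ahead of tray_mid.
- pad_mid (a point): Centre of the loose black rubber pad (28 mm diameter, 8 mm tall) that lies on the middle of the plate; nothing but friction keeps it there.
- lever (a joint): Angle of the press lever, rad: 0 = raised at rest, 0.75 above level; 0.75 = level; 1.05 = bottom stop. It swings down about an axis along press_seat's y, its tip towards the front (-x). Sprung: at the grip about 3 N to start, 6 to 8 N at level; springs back if let go. Drives the ram down 20 mm per rad; the foot meets the pad at about 0.45.
- lever_pivot (a point): Point on the lever's swing axis, in the plane of the lever: 30 mm (+x) and 75 mm (+y) from press_seat, 160 mm above it. Axes as press_seat. A white round plate beside the hub has a green mark at level.
- lever_grip (a point): Middle of the lever's red round grip (18 mm diameter, about 90 mm long along the lever, round ends), 180 mm from lever_pivot. Raised, the lever points forward and up; the grip can be pinched across press_seat's y or pushed from above. The bar behind it is 12 mm in diameter.
- foot: Round steel foot (24 mm across, 8 mm thick) on springs under the ram; origin at the centre of its underside. It gives by up to 14 mm, pressing with about 4 N as it touches and 2.5 N more for each mm (about 19 N with the lever level).
- glue: White bottle with orange cap, 42 mm across, 115 mm tall; leave alone. Origin under its centre.
- wrench: Steel wrench, 170 mm long, lying flat in front of the press; leave alone. Origin under its middle, x along it.
- angle: Steel angle bracket with holes, 50 x 40 x 50 mm, standing between robot and press; leave alone. Origin under its upright leg.
- padtub: Yellow open tub of spare pads, 100 x 100 x 45 mm; leave alone. Origin under its centre.
- brush: Hand brush, 200 mm long, lying flat; leave alone. Origin under its middle, x along it.
- finished: A finished plate with its pad bonded on, 40 x 70 x 12 mm, lying on the bench left of the press; leave alone. Origin under its centre.

How it is judged:
By the outcome, as a careful person would: the job done as asked, in the order asked, and still so for the second after the job is handed in, while the arm keeps its last pose, push and grip.
It also fails if it takes over 64 s, if anything falls off the work surface, if the arm or the gripper's body presses on something with over 40 N, if the wrist force passes 120 N, or if a joint passes its speed limit or range.

## Working session

There is one attempt and no reset: what is moved stays moved. The work goes in short steps, Python scripts to look and compute and a tool call to move; the robot and the scene stay as the last step left them, time stands still between calls to the robot, and variables do not carry over. Pictures are saved under pics/ and viewed, and the job is handed in when it is done.

Besides the shell and the picture viewer there is one more tool, called after "Emit:" as name([rows], argument=value, ...), one row to a line, values as JSON. send_rows: Moves the arm, as the interface text tells. Its arguments: {"type":"object","properties":{"targets":{"type":"array","items":{"type":"array","items":{"type":"number"}}},"grip_force":{"type":"number"}},"required":["targets"]}

```bash
ls; mkdir -p pics
cat > h.py <<'E'
import numpy as np, cv2
from scipy.spatial.transform import Rotation as R
from plant import env, cams, close_job
def snap(n,f):
    im=cams.capture(n); cv2.imwrite('pics/'+f,cv2.cvtColor(im,cv2.COLOR_RGB2BGR)); return im
def ray(n,px,cal=None):
    c=cal or cams.calibration(n); K=np.array(c['camera_matrix']);T=np.array(c['cam_to_world'])
    u=(px[0]-K[0,2])/K[0,0]; v=(px[1]-K[1,2])/K[1,1]
    if n=='wrist':
        r=np.hypot(u,v); d=np.array([u/r*np.sin(r),v/r*np.sin(r),np.cos(r)]) if r>1e-9 else np.array([0,0,1.])
    else: d=np.array([u,v,1.])
    d=T[:3,:3]@d; return T[:3,3],d/np.linalg.norm(d)
def at_z(n,px,z,cal=None):
    o,d=ray(n,px,cal); return o+d*(z-o[2])/d[2]
def proj(n,P,cal=None):
    c=cal or cams.calibration(n); K=np.array(c['camera_matrix']);T=np.array(c['cam_to_world'])
    p=T[:3,:3].T@(np.array(P,float)-T[:3,3])
    if n=='wrist':
        r=np.arctan2(np.hypot(p[0],p[1]),p[2]); s=np.hypot(p[0],p[1]); q=p[:2]/s*r
    else: q=p[:2]/p[2]
    return np.array([K[0,0]*q[0]+K[0,2],K[1,1]*q[1]+K[1,2]])
def tri(obs):
    A=np.zeros((3,3));b=np.zeros(3)
    for o,d in obs:
        M=np.eye(3)-np.outer(d,d);A+=M;b+=M@o
    p=np.linalg.solve(A,b); return p,[np.linalg.norm((np.eye(3)-np.outer(d,d))@(p-o)) for o,d in obs]
E
python3 - <<'E'
from h import *
for n in ('scene','top','wrist'):
    snap(n,n+'0.png'); c=cams.calibration(n); print(n,np.round(c['camera_matrix'],1).tolist(),np.round(c['cam_to_world'],2).tolist())
print(env.get_state(), env.hold_point_z)
E
```

```text
pics
scene [[453.4, 0.0, 249.1], [0.0, 453.4, 185.5], [0.0, 0.0, 1.0]] [[0.38, 0.61, -0.7, 1409.18], [0.93, -0.26, 0.27, -317.85], [-0.02, -0.75, -0.66, 1029.18], [0.0, 0.0, 0.0, 1.0]]
top [[384.8, 0.0, 257.6], [0.0, 384.8, 193.4], [0.0, 0.0, 1.0]] [[0.02, -1.0, 0.08, 429.84], [-1.0, -0.02, 0.03, 5.41], [-0.03, -0.08, -1.0, 1263.04], [0.0, 0.0, 0.0, 1.0]]
wrist [[297.3, 0.0, 254.5], [0.0, 297.3, 193.8], [0.0, 0.0, 1.0]] [[0.31, -0.92, -0.25, 224.24], [-0.95, -0.29, -0.08, -479.21], [-0.0, 0.27, -0.96, 373.41], [0.0, 0.0, 0.0, 1.0]]
{'time_s': 0.15, 'joints': array([-1.26101388e+00,  1.26245052e-01, -4.03636921e-02,  1.40540297e+00,
       -1.91649889e-05,  1.57079687e+00]), 'joint_velocities': array([-0.00165637, -0.00066726,  0.00387533,  0.00075752, -0.00074335,
       -0.00150602]), 'effort': array([-1.74126781e-03, -4.36276352e+01,  3.53148544e+01,  1.36007214e-02,
       -1.74654306e-04,  1.67715723e-05]), 'tool_pos': array([ 159.94594436, -499.7127948 ,  230.71110645]), 'orientation': array([-3.14037726e+00,  1.91656301e-05,  3.09781929e-01]), 'wrist_force': array([-1.08138003, -0.01299962, -1.16054541]), 'torque': array([ 0.01235149, -0.02259901,  0.00162158]), 'grip_width': 85.38349948572375} 18.700000000000003
```

View pics/scene0.png

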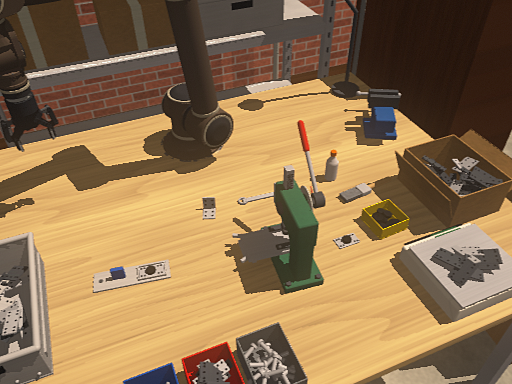

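View pics/top0.png

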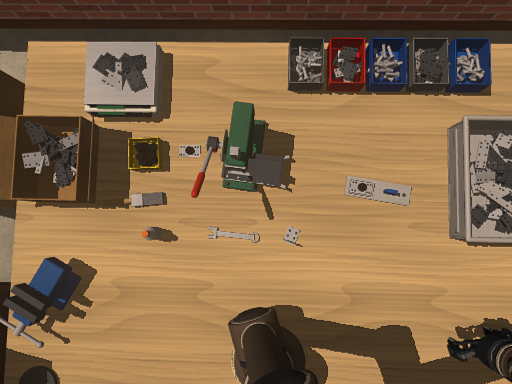

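View pics/wrist0.png

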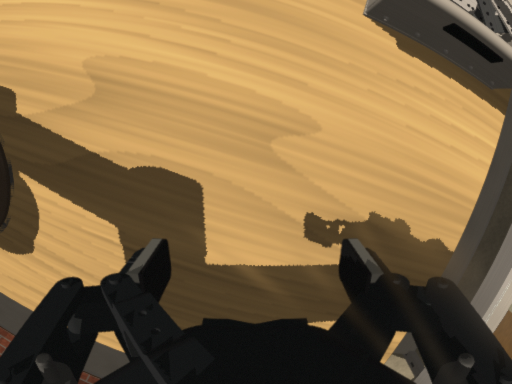

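Run:
```python
from h import *
for n in ('scene','top'):
  for l in ('press_seat','guide_mouth','tray_mid','tray_handle','pad_mid','plate_top','lever_pivot','lever_grip'):
    r=cams.landmark_of(n,l); print(n,l,[(np.round(x['pixel'],1).tolist(),round(x['score'],2)) for x in r[:2]])
for l in ('glue','angle','padtub','wrench','brush','finished'):
    r=cams.landmark_of('top',l); print(l,[(np.round(at_z('top',x['pixel'],0)).tolist(),round(x['score'],2)) for x in r[:2]])
print(env.get_state()['time_s'])
```

```text
scene press_seat [([283.9, 239.0], 0.58), ([207.6, 206.9], 0.54)]
scene guide_mouth [([241.9, 245.2], 0.6)]
scene tray_mid [([317.6, 201.2], 0.73), ([134.8, 275.7], 0.67)]
scene tray_handle [([117.7, 270.3], 0.87)]
scene pad_mid [([147.7, 272.1], 0.43)]
scene plate_top [([151.0, 272.3], 0.54)]
scene lever_pivot [([316.0, 198.6], 0.73), ([344.6, 239.8], 0.45)]
scene lever_grip [([301.1, 130.9], 0.66)]
top press_seat [([241.9, 164.9], 0.62), ([187.3, 150.5], 0.62)]
top guide_mouth [([280.2, 167.7], 0.73)]
top tray_mid [([381.0, 189.7], 0.77)]
top tray_handle [([390.3, 193.3], 0.95)]
top pad_mid []
top plate_top [([364.1, 186.0], 0.5), ([392.3, 189.3], 0.42)]
top lever_pivot [([211.8, 145.3], 0.63)]
top lever_grip [([196.3, 186.1], 0.68)]
glue [([396.0, 389.0, 0.0], 0.75), ([560.0, -301.0, 0.0], 0.6)]
angle [([365.0, -56.0, 0.0], 0.45)]
padtub [([656.0, 433.0, 0.0], 0.92)]
wrench [([404.0, 129.0, 0.0], 0.85), ([564.0, -294.0, 0.0], 0.73)]
brush [([503.0, 458.0, 0.0], 0.64), ([554.0, 251.0, 0.0], 0.46)]
finished [([676.0, 275.0, 0.0], 0.79), ([544.0, -339.0, 0.0], 0.32)]
1.25
```

The scene view shows the press at about (295,235), the tray at (132,275) with its pad end towards the press, and the raised red lever grip at (303,135). In the top view the tray lies at (378,190) with its pad at (362,187). The deck is at (268,168) and the lever grip at (197,185).

Run:
```python
from h import *
for f,(x0,y0,x1,y1),s in (('top0',(180,95,300,225),6),('top0',(335,165,425,215),8),('scene0',(225,110,345,300),4),('scene0',(85,255,180,297),8)):
    im=cv2.imread(f'pics/{f}.png')[y0:y1,x0:x1]; im=cv2.resize(im,None,fx=s,fy=s,interpolation=cv2.INTER_CUBIC); cv2.imwrite(f'pics/c_{f}_{x0}.png',im); print(im.shape)
S={'press_seat':([283.9,239.0],[241.9,164.9],35),'guide_mouth':([241.9,245.2],[280.2,167.7],35),'tray_mid':([134.8,275.7],[381,189.7],2.5),'tray_handle':([117.7,270.3],[390.3,193.3],25),'plate':([151,272.3],[364.1,186],9),'pivot':([316,198.6],[211.8,145.3],195),'grip':([301.1,130.9],[196.3,186.1],318)}
for k,(a,b,z) in S.items():
    print(k,'top@z',np.round(at_z('top',b,z)),'scene@z',np.round(at_z('scene',a,z)),'tri',np.round(tri([ray('scene',a),ray('top',b)])[0]),np.round(tri([ray('scene',a),ray('top',b)])[1],1))
```

```text
(780, 720, 3)
(400, 720, 3)
(760, 480, 3)
(336, 760, 3)
press_seat top@z [620.  98.  35.] scene@z [622.  96.  35.] tri [620.  98.  32.] [0.4 0.4]
guide_mouth top@z [613. -25.  35.] scene@z [596. -25.  35.] tri [609. -27.  51.] [2.3 2.3]
tray_mid top@z [ 550. -355.    2.] scene@z [ 556. -333.    2.] tri [ 553. -343.    5.] [11.2 11.2]
tray_handle top@z [ 537. -378.   25.] scene@z [ 538. -373.   25.] tri [ 538. -375.   26.] [2.7 2.7]
plate top@z [ 561. -299.    9.] scene@z [ 568. -288.    9.] tri [ 563. -294.    6.] [6. 6.]
pivot top@z [650. 173. 195.] scene@z [652. 171. 195.] tri [650. 173. 192.] [0.3 0.3]
grip top@z [521. 189. 318.] scene@z [510. 191. 318.] tri [520. 186. 326.] [1. 1.]
```

View pics/c_top0_180.png

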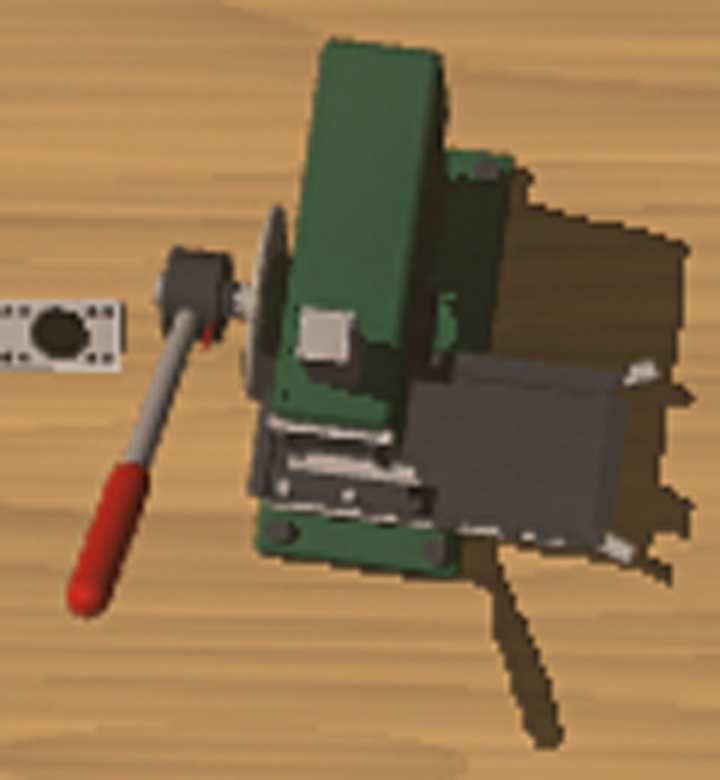

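View pics/c_top0_335.png

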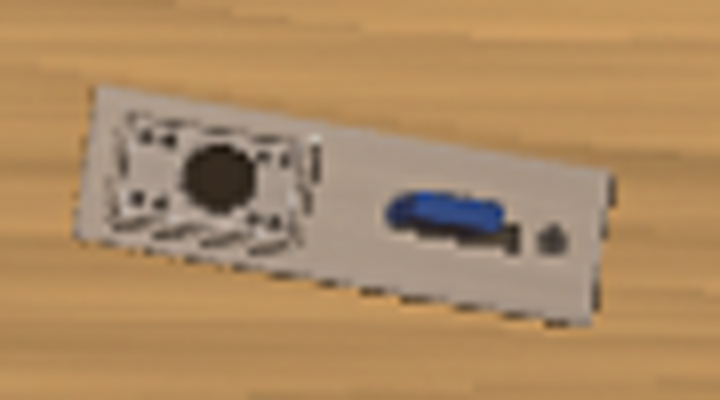

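View pics/c_scene0_225.png

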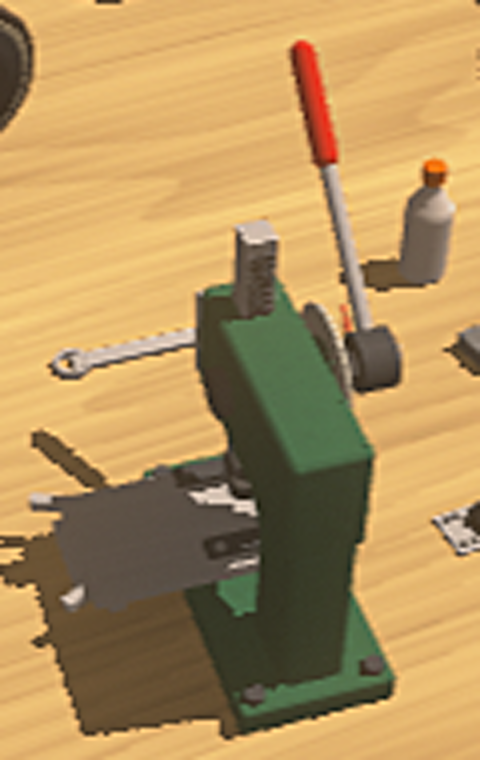

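View pics/c_scene0_85.png

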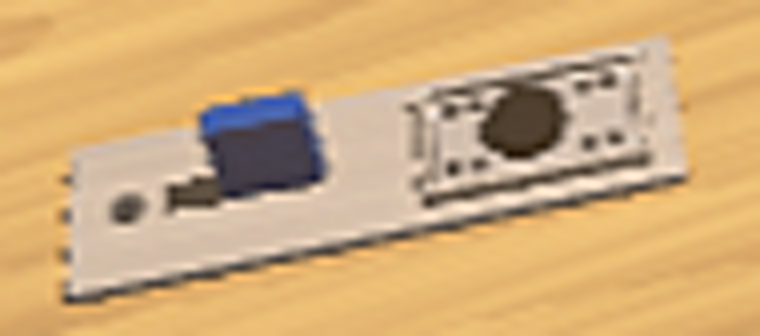

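Run:
```python
from h import *
from scipy.optimize import least_squares
def px(c,s,o): return (np.array(c)+.5)/s-.5+np.array(o)
C=[(95,86),(612,171),(592,325),(76,239)]
L=[(-32,105),(-32,-105),(32,-105),(32,105)]  # guess ; image up = +x world
P=np.array([at_z('top',px(c,8,(335,165)),5)[:2] for c in C])
S=[(668,40),(72,150),(66,300),(688,178)]
print(np.round(P,1).tolist())
P2=np.array([at_z('scene',px(c,8,(85,255)),5)[:2] for c in S]);print(np.round(P2,1).tolist())
for Q in (P,P2): print('mid',Q.mean(0), [round(np.linalg.norm(Q[i]-Q[i-1]),1) for i in range(4)])
d=(P[0]+P[3]-P[1]-P[2])/2; print('y dir',d, 'yaw',np.arctan2(-d[0],d[1]))
d=(P2[0]+P2[3]-P2[1]-P2[2])/2; print('y dir',d, 'yaw',np.arctan2(-d[0],d[1]))
# handle top z=45
for n,c,s,o in (('top',(445,210),8,(335,165)),('scene',(252,112),8,(85,255))): print('handle top',n,np.round(at_z(n,px(c,s,o),45),1))
for n,c,s,o in (('top',(218,180),8,(335,165)),('scene',(522,120),8,(85,255))): print('pad top',n,np.round(at_z(n,px(c,s,o),16),1))
# hub, deck corners
for n,c,s,o,z in (('top',(195,290),6,(180,95),195),('scene',(378,358),4,(225,110),195),('top',(600,545),6,(180,95),35),('top',(628,380),6,(180,95),35),('scene',(127,607),4,(225,110),35),('scene',(55,510),4,(225,110),35)): print(n,np.round(at_z(n,px(c,s,o),z),1))
```

```text
[[595.3, -242.9], [563.9, -451.3], [501.2, -442.6], [532.4, -235.3]]
[[538.7, -232.3], [504.6, -438.7], [568.3, -449.4], [601.2, -241.5]]
mid [ 548.17060251 -343.00075408] [np.float64(63.3), np.float64(210.8), np.float64(63.3), np.float64(209.6)]
mid [ 553.20815023 -340.45967445] [np.float64(63.2), np.float64(209.1), np.float64(64.6), np.float64(210.5)]
y dir [ 31.27919766 207.85316003] yaw -0.14936619323118688
y dir [ 33.47983882 207.12830726] yaw -0.16025212427326888
handle top top [ 543.1 -371.7   45. ]
handle top scene [ 547.6 -374.8   45. ]
pad top top [ 556.4 -290.1   16. ]
pad top scene [ 562.8 -289.5   16. ]
top [656.4 171.9 195. ]
scene [657.4 177.6 195. ]
top [555.3 -24.3  35. ]
top [644.5 -37.9  35. ]
scene [666.8  -9.5  35. ]
scene [563.1 -23.   35. ]
```

The tray corners agree between the two cameras: middle about (550,-342), yaw about -0.155, and sizes of 210 by 63.5 that match. I'll go above the handle with the camera side pointing away from the press.

```bash
cat >> h.py <<'E'
def down(yaw): return R.from_euler('xyz',[np.pi,0,yaw])
def plan(p1,r1,n,grip,p0=None,r0=None):
    s=env.get_state()
    p0=s['tool_pos'] if p0 is None else np.array(p0,float); r0=R.from_euler('xyz',s['orientation']) if r0 is None else r0
    p1=np.array(p1,float); w=(r0.inv()*r1).as_rotvec()
    rows=[];p=p0;r=r0
    for k in range(1,n+1):
        pn=p0+(p1-p0)*k/n; rn=r0*R.from_rotvec(w*k/n)
        rows.append(np.r_[r.inv().apply(pn-p)/10,w/n,grip].round(3)); p,r=pn,rn
    for i in range(0,n,10): print('['+','.join('['+','.join(f'{v:g}' for v in q)+']' for q in rows[i:i+10])+']')
    print('max shift',max(abs(q[:3]).max() for q in rows),'norm',np.linalg.norm(p1-p0)/n,'turn',np.linalg.norm(w)/n)
E
python3 - <<'E'
from h import *
plan([545,-376,140],down(-1.726),18,100)
E
```

```text
[[2.247,-0.004,0.507,-0,0,0.113,100],[2.232,-0.258,0.507,-0,0,0.113,100],[2.189,-0.508,0.507,-0,0,0.113,100],[2.117,-0.752,0.507,-0,0,0.113,100],[2.019,-0.986,0.507,-0,0,0.113,100],[1.895,-1.207,0.507,-0,0,0.113,100],[1.746,-1.413,0.507,-0,0,0.113,100],[1.576,-1.601,0.507,-0,0,0.113,100],[1.385,-1.769,0.507,-0,0,0.113,100],[1.176,-1.914,0.507,-0,0,0.113,100]]
[[0.953,-2.035,0.507,-0,0,0.113,100],[0.717,-2.129,0.507,-0,0,0.113,100],[0.472,-2.197,0.507,-0,0,0.113,100],[0.221,-2.236,0.507,-0,0,0.113,100],[-0.032,-2.247,0.507,-0,0,0.113,100],[-0.286,-2.229,0.507,-0,0,0.113,100],[-0.535,-2.182,0.507,-0,0,0.113,100],[-0.778,-2.108,0.507,-0,0,0.113,100]]
max shift 2.247 norm 23.032640557548074 turn 0.11310053449723226
```

Emit:
send_rows([
  [2.25,0,0.5,0,0,0.113,100],
  [2.23,-0.26,0.5,0,0,0.113,100],
  [2.19,-0.51,0.5,0,0,0.113,100],
  [2.12,-0.75,0.5,0,0,0.113,100],
  [2.02,-0.99,0.5,0,0,0.113,100],
  [1.9,-1.2,0.5,0,0,0.113,100],
  [1.75,-1.41,0.5,0,0,0.113,100],
  [1.58,-1.6,0.5,0,0,0.113,100],
  [1.39,-1.77,0.5,0,0,0.113,100],
  [1.18,-1.91,0.5,0,0,0.113,100],
])

```text
time_s: 2.08
tool_pos: [375.1, -430.7, 181.1]
orientation: [-3.142, -0.0, -0.826]
wrist_force: [-0.2, -0.1, 0.5]
grip_width: 85.6
```

Emit:
send_rows([
  [0.95,-2.04,0.5,0,0,0.113,100],
  [0.72,-2.13,0.5,0,0,0.113,100],
  [0.47,-2.2,0.5,0,0,0.113,100],
  [0.22,-2.24,0.5,0,0,0.113,100],
  [-0.03,-2.25,0.5,0,0,0.113,100],
  [-0.29,-2.23,0.5,0,0,0.113,100],
  [-0.54,-2.18,0.5,0,0,0.113,100],
  [-0.78,-2.11,0.5,0,0,0.113,100],
  [0,0,0,0,0,0,100],
])

```text
time_s: 2.83
tool_pos: [257.8, -492.2, 160.1]
orientation: [-2.91, 0.101, -1.209]
wrist_force: [-1.2, 0.0, -1.1]
grip_width: 85.6
```

Run:
```python
from h import *
s=env.get_state(); print(s['time_s'],s['tool_pos'],s['orientation'],s['joints'])
snap('wrist','w1.png')
for P in ([550,-342,5],[545,-376,45],[559,-288,17],[620,98,35],[613,-27,35]): print(P,proj('wrist',P))
```

```text
2.8333 [ 257.78294112 -492.20148816  160.1329362 ] [-2.91040097  0.10091287 -1.20947502] [-1.21045784  0.26931066 -0.04114108  1.36148758  0.23109256  3.14058813]
[550, -342, 5] [ 66.48795561 184.53202255]
[545, -376, 45] [ 49.55338296 173.91142629]
[559, -288, 17] [ 57.33209369 214.7437594 ]
[620, 98, 35] [ 50.10161839 335.6443685 ]
[613, -27, 35] [ 44.22969494 306.48230126]
```

View pics/w1.png

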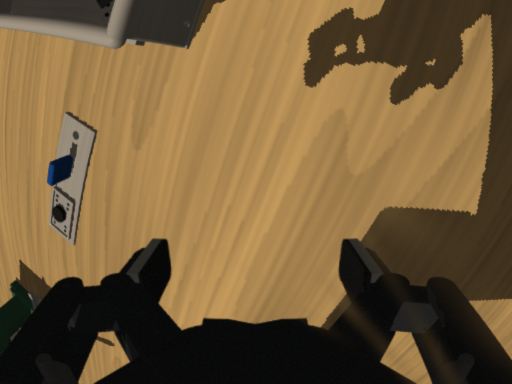

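The yaw is limited by joint 6, since yaw = j1 - j6 + pi. I'll unwind it the other way, which costs about 4 s but keeps the camera side away from the press head.

```bash
cat >> h.py <<'E'
def planz(p1,turn,n,grip,p0,r0):
    p0=np.array(p0,float);p1=np.array(p1,float);rows=[];p=p0;r=r0
    for k in range(1,n+1):
        pn=p0+(p1-p0)*k/n; rn=r0*R.from_rotvec([0,0,turn*k/n])
        rows.append(np.r_[r.inv().apply(pn-p)/10,0,0,turn/n,grip].round(2+1*0)); p,r=pn,rn
    for i in range(0,n,10): print('['+','.join('['+','.join(f'{v:g}' for v in q)+']' for q in rows[i:i+10])+']')
    print(turn/n)
E
python3 - <<'E'
from h import *
p=env.get_state()['tool_pos']
plan(p,down(-1.209+0.3),4,100)
y0=-1.209+.3
planz([545,-376,150],-(-1.726+2*np.pi-y0),45,100,p,down(y0))
E
```

```text
[[0,0,0,-0.061,0.016,-0.077,100],[0,0,0,-0.061,0.016,-0.077,100],[0,0,0,-0.061,0.016,-0.077,100],[0,0,0,-0.061,0.016,-0.077,100]]
max shift 0.0 norm 0.0 turn 0.0995166676525332
[[0.19,-0.66,0.02,0,0,-0.12,100],[0.26,-0.63,0.02,0,0,-0.12,100],[0.34,-0.6,0.02,0,0,-0.12,100],[0.41,-0.55,0.02,0,0,-0.12,100],[0.47,-0.5,0.02,0,0,-0.12,100],[0.53,-0.44,0.02,0,0,-0.12,100],[0.58,-0.37,0.02,0,0,-0.12,100],[0.62,-0.3,0.02,0,0,-0.12,100],[0.65,-0.22,0.02,0,0,-0.12,100],[0.67,-0.14,0.02,0,0,-0.12,100]]
[[0.68,-0.06,0.02,0,0,-0.12,100],[0.68,0.03,0.02,0,0,-0.12,100],[0.68,0.11,0.02,0,0,-0.12,100],[0.66,0.19,0.02,0,0,-0.12,100],[0.63,0.27,0.02,0,0,-0.12,100],[0.59,0.34,0.02,0,0,-0.12,100],[0.55,0.41,0.02,0,0,-0.12,100],[0.49,0.48,0.02,0,0,-0.12,100],[0.43,0.53,0.02,0,0,-0.12,100],[0.36,0.58,0.02,0,0,-0.12,100]]
[[0.29,0.62,0.02,0,0,-0.12,100],[0.21,0.65,0.02,0,0,-0.12,100],[0.13,0.67,0.02,0,0,-0.12,100],[0.05,0.68,0.02,0,0,-0.12,100],[-0.03,0.68,0.02,0,0,-0.12,100],[-0.12,0.68,0.02,0,0,-0.12,100],[-0.2,0.66,0.02,0,0,-0.12,100],[-0.28,0.63,0.02,0,0,-0.12,100],[-0.35,0.59,0.02,0,0,-0.12,100],[-0.42,0.54,0.02,0,0,-0.12,100]]
[[-0.48,0.49,0.02,0,0,-0.12,100],[-0.54,0.43,0.02,0,0,-0.12,100],[-0.58,0.36,0.02,0,0,-0.12,100],[-0.62,0.29,0.02,0,0,-0.12,100],[-0.65,0.21,0.02,0,0,-0.12,100],[-0.67,0.13,0.02,0,0,-0.12,100],[-0.68,0.04,0.02,0,0,-0.12,100],[-0.68,-0.04,0.02,0,0,-0.12,100],[-0.67,-0.12,0.02,0,0,-0.12,100],[-0.65,-0.2,0.02,0,0,-0.12,100]]
[[-0.63,-0.28,0.02,0,0,-0.12,100],[-0.59,-0.35,0.02,0,0,-0.12,100],[-0.54,-0.42,0.02,0,0,-0.12,100],[-0.48,-0.48,0.02,0,0,-0.12,100],[-0.42,-0.54,0.02,0,0,-0.12,100]]
-0.1214707846039908
```

Run:
```python
from h import *
p=env.get_state()['tool_pos']
y0=-1.209+.3
planz([500,-90,300],-2.76,23,100,p,down(y0))
```

```text
[[-0.74,-1.9,-0.61,0,0,-0.12,100],[-0.5,-1.98,-0.61,0,0,-0.12,100],[-0.26,-2.02,-0.61,0,0,-0.12,100],[-0.02,-2.04,-0.61,0,0,-0.12,100],[0.22,-2.03,-0.61,0,0,-0.12,100],[0.46,-1.99,-0.61,0,0,-0.12,100],[0.7,-1.92,-0.61,0,0,-0.12,100],[0.92,-1.82,-0.61,0,0,-0.12,100],[1.13,-1.69,-0.61,0,0,-0.12,100],[1.33,-1.55,-0.61,0,0,-0.12,100]]
[[1.5,-1.38,-0.61,0,0,-0.12,100],[1.66,-1.19,-0.61,0,0,-0.12,100],[1.79,-0.98,-0.61,0,0,-0.12,100],[1.89,-0.76,-0.61,0,0,-0.12,100],[1.97,-0.53,-0.61,0,0,-0.12,100],[2.02,-0.29,-0.61,0,0,-0.12,100],[2.04,-0.04,-0.61,0,0,-0.12,100],[2.03,0.2,-0.61,0,0,-0.12,100],[1.99,0.44,-0.61,0,0,-0.12,100],[1.92,0.68,-0.61,0,0,-0.12,100]]
[[1.83,0.9,-0.61,0,0,-0.12,100],[1.71,1.12,-0.61,0,0,-0.12,100],[1.56,1.31,-0.61,0,0,-0.12,100]]
-0.12
```

Emit:
send_rows([
  [0,0,0,-0.061,0.016,-0.077,100],
  [0,0,0,-0.061,0.016,-0.077,100],
  [0,0,0,-0.061,0.016,-0.077,100],
  [0,0,0,-0.061,0.016,-0.077,100],
])

```text
time_s: 3.22
tool_pos: [262.2, -492.3, 161.1]
orientation: [3.138, -0.004, -0.901]
wrist_force: [0.5, 0.7, -0.6]
grip_width: 85.2
```

Emit:
send_rows([
  [-0.74,-1.9,-0.61,0,0,-0.12,100],
  [-0.5,-1.98,-0.61,0,0,-0.12,100],
  [-0.26,-2.02,-0.61,0,0,-0.12,100],
  [-0.02,-2.04,-0.61,0,0,-0.12,100],
  [0.22,-2.03,-0.61,0,0,-0.12,100],
  [0.46,-1.99,-0.61,0,0,-0.12,100],
  [0.7,-1.92,-0.61,0,0,-0.12,100],
  [0.92,-1.82,-0.61,0,0,-0.12,100],
  [1.13,-1.69,-0.61,0,0,-0.12,100],
  [1.33,-1.55,-0.61,0,0,-0.12,100],
])

```text
time_s: 4.05
tool_pos: [366.4, -315.0, 222.2]
orientation: [3.139, -0.001, 0.302]
wrist_force: [1.0, -0.8, 0.0]
grip_width: 85.3
```

Emit:
send_rows([
  [1.5,-1.38,-0.61,0,0,-0.12,100],
  [1.66,-1.19,-0.61,0,0,-0.12,100],
  [1.79,-0.98,-0.61,0,0,-0.12,100],
  [1.89,-0.76,-0.61,0,0,-0.12,100],
  [1.97,-0.53,-0.61,0,0,-0.12,100],
  [2.02,-0.29,-0.61,0,0,-0.12,100],
  [2.04,-0.04,-0.61,0,0,-0.12,100],
  [2.03,0.2,-0.61,0,0,-0.12,100],
  [1.99,0.44,-0.61,0,0,-0.12,100],
  [1.92,0.68,-0.61,0,0,-0.12,100],
])

```text
time_s: 4.88
tool_pos: [470.0, -139.0, 283.1]
orientation: [3.139, 0.002, 1.502]
wrist_force: [-0.2, -0.6, -0.1]
grip_width: 85.2
```

Emit:
send_rows([
  [1.83,0.9,-0.61,0,0,-0.12,100],
  [1.71,1.12,-0.61,0,0,-0.12,100],
  [1.56,1.31,-0.61,0,0,-0.12,100],
  [0,0,0,0,0,0,100],
  [0,0,0,0,0,0,100],
])

```text
time_s: 5.3
tool_pos: [501.0, -86.8, 300.9]
orientation: [3.14, 0.002, 1.856]
wrist_force: [0.2, -0.5, -0.3]
grip_width: 85.5
```

Run:
```python
from h import *
s=env.get_state(); print(s['time_s'],s['tool_pos'],s['orientation'],s['joints'])
c=cams.calibration('wrist'); snap('wrist','w2.png')
import pickle; pickle.dump(c,open('w2.pkl','wb'))
for P in ([620,98,35],[613,-27,35],[655,172,195],[521,189,318],[555,-24,35],[644,-38,35]): print(P,proj('wrist',P,c))
for l in ('guide_mouth','press_seat','lever_pivot','lever_grip'): print(l,[(x['pixel'],x['score']) for x in cams.landmark_of('wrist',l)[:2]])
im=cv2.imread('pics/w2.png'); cv2.imwrite('pics/w2b.png',cv2.resize(im,None,fx=1.56,fy=1.56,interpolation=cv2.INTER_CUBIC))
```

```text
5.3 [501.00434136 -86.7708801  300.91553145] [3.14024157e+00 2.37445494e-03 1.85616438e+00] [-1.70599455e-01  1.03495688e-01  8.76893924e-02  1.55273143e+00
 -1.53694106e-03  1.11482548e+00]
[620, 98, 35] [371.11413962  64.83267136]
[613, -27, 35] [341.83682661 144.56968691]
[655, 172, 195] [469.1576294    0.48086293]
[521, 189, 318] [ 410.88896688 -155.52849135]
[555, -24, 35] [304.49194522 129.81403359]
[644, -38, 35] [358.42628319 158.42325685]
guide_mouth [([333.9, 139.0], 0.77)]
press_seat [([372.7, 59.8], 0.81)]
lever_pivot [([254.0, 280.8], 0.43)]
lever_grip []
```

View pics/w2b.png

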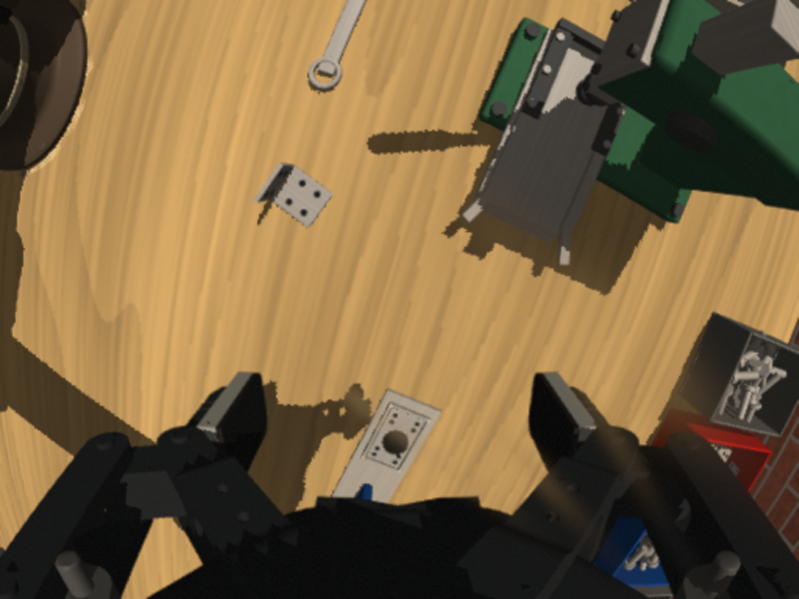

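The wrist view at 1.56x shows the deck with its entry edge from about (480,205) to (565,240), the light flared rail ends at (472,210) and (565,255), and the angle bracket at (297,195). I'll zoom in on the deck.

Run:
```python
from h import *
x0,y0,x1,y1=280,0,420,180
im=cv2.imread('pics/w2.png')[y0:y1,x0:x1]; cv2.imwrite('pics/w2c.png',cv2.resize(im,(560,720)[::1],interpolation=cv2.INTER_CUBIC) if 0 else cv2.resize(im,None,fx=3.33,fy=3.33,interpolation=cv2.INTER_CUBIC))
```

```text
(no output)
```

View pics/w2c.png

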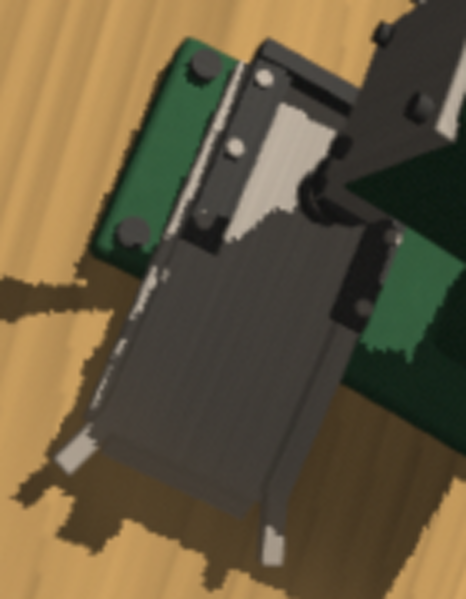

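```bash
cat > ov.py <<'E'
from h import *
import pickle,sys
from scipy.optimize import least_squares
c=pickle.load(open('w2.pkl','rb'))
def W(q,L): 
    t=q[2]; return np.array([q[0]+L[0]*np.cos(t)-L[1]*np.sin(t),q[1]+L[0]*np.sin(t)+L[1]*np.cos(t),L[2]])
pts=[((-28,-40,44),(222,252)),((28,-40,44),(332,318)),((-34,-125,35),(108,435)),((34,-125,35),(262,493))]
def res(q): return np.concatenate([proj('wrist',W(q,L),c)-((np.array(p)+.5)/3.33-.5+[280,0]) for L,p in pts])
s=least_squares(res,[620,98,-.1]); print(s.x, np.round(s.fun,1))
q=s.x
im=cv2.imread('pics/w2c.png'); im=cv2.resize(im,None,fx=1.25,fy=1.25)
def P(L): return tuple(int(v) for v in ((proj('wrist',W(q,L),c)-[280,0]+.5)*3.33*1.25))
def ln(a,b,col): cv2.line(im,P(a),P(b),col,1)
for sx in (-1,1):
    for z,col in ((35,(0,255,255)),(44,(0,0,255))):
        ln((sx*34,-125,z),(sx*34,50,z),col); ln((sx*34,-125,z),(sx*46,-147,z),col)
    ln((sx*28,-40,44),(sx*28,50,44),(255,0,255))
ln((-34,-125,35),(34,-125,35),(0,255,255)); ln((-34,50,35),(34,50,35),(255,255,0)); ln((-34,50,51),(34,50,51),(255,255,0))
cv2.imwrite('pics/w2d.png',im)
for n in('press_seat','guide_mouth'):pass
print('pivot',W(q,(30,75,195)),'mouth',W(q,(0,-125,35)))
E
python3 ov.py
```

```text
[ 6.17733651e+02  1.02003395e+02 -1.19733281e-01] [-1.3  0.6 -0.3 -0.6  3.2 -1.4 -1.8  1.4]
pivot [656.47742246 172.88301309 195.        ] mouth [602.80272613 -22.10167086  35.        ]
```

View pics/w2d.png

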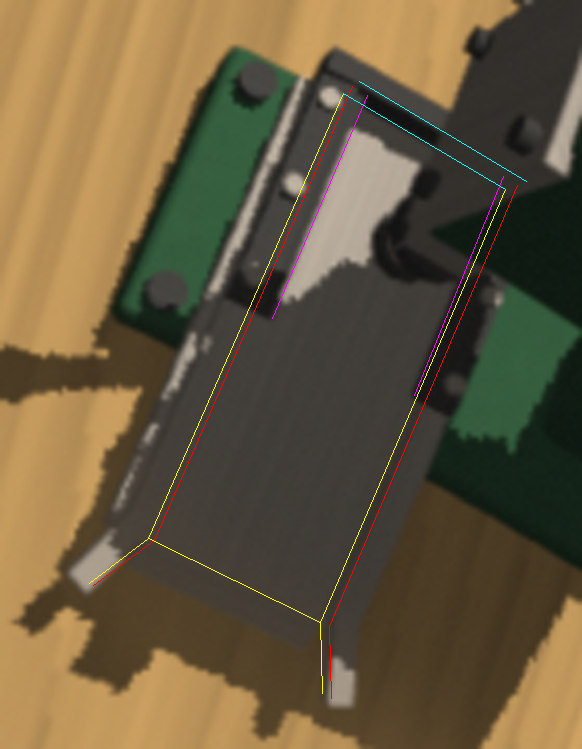

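Run:
```python
from h import *
import pickle
c=pickle.load(open('w2.pkl','rb'))
print(at_z('wrist',(333.9,139),35,c),at_z('wrist',(372.7,59.8),35,c))
# tray in w2: pad centre, nest
f=1.5625
for n,p,z in (('pad',(396,442),17),('c1',(388,390),5),('c2',(440,410),5),('handle top front',(365,490),45)):
    print(n,at_z('wrist',((p[0]+.5)/f-.5,(p[1]+.5)/f-.5),z,c))
s=env.get_state()
planz([545,-376,120],-(4.557-1.856),23,100,s['tool_pos'],down(1.856))
```

```text
[599.20796207 -23.1829093   35.        ] [620.27018265 106.22661554  35.        ]
pad [ 558.09079133 -285.83981471   17.        ]
c1 [ 533.93645207 -233.14298878    5.        ]
c2 [ 594.12192824 -240.98403438    5.        ]
handle top front [ 538.82177203 -338.4447957    45.        ]
[[-1.25,-0.16,0.79,0,0,-0.12,100],[-1.23,-0.31,0.79,0,0,-0.12,100],[-1.18,-0.45,0.79,0,0,-0.12,100],[-1.12,-0.59,0.79,0,0,-0.12,100],[-1.04,-0.71,0.79,0,0,-0.12,100],[-0.95,-0.83,0.79,0,0,-0.12,100],[-0.85,-0.94,0.79,0,0,-0.12,100],[-0.73,-1.03,0.79,0,0,-0.12,100],[-0.61,-1.11,0.79,0,0,-0.12,100],[-0.47,-1.17,0.79,0,0,-0.12,100]]
[[-0.33,-1.22,0.79,0,0,-0.12,100],[-0.19,-1.25,0.79,0,0,-0.12,100],[-0.04,-1.26,0.79,0,0,-0.12,100],[0.11,-1.26,0.79,0,0,-0.12,100],[0.25,-1.24,0.79,0,0,-0.12,100],[0.4,-1.2,0.79,0,0,-0.12,100],[0.54,-1.15,0.79,0,0,-0.12,100],[0.67,-1.08,0.79,0,0,-0.12,100],[0.79,-0.99,0.79,0,0,-0.12,100],[0.9,-0.89,0.79,0,0,-0.12,100]]
[[1,-0.78,0.79,0,0,-0.12,100],[1.08,-0.66,0.79,0,0,-0.12,100],[1.15,-0.53,0.79,0,0,-0.12,100]]
-0.11743478260869568
```

Emit:
send_rows([
  [-1.25,-0.16,0.79,0,0,-0.117,100],
  [-1.23,-0.31,0.79,0,0,-0.117,100],
  [-1.18,-0.45,0.79,0,0,-0.117,100],
  [-1.12,-0.59,0.79,0,0,-0.117,100],
  [-1.04,-0.71,0.79,0,0,-0.117,100],
  [-0.95,-0.83,0.79,0,0,-0.117,100],
  [-0.85,-0.94,0.79,0,0,-0.117,100],
  [-0.73,-1.03,0.79,0,0,-0.117,100],
  [-0.61,-1.11,0.79,0,0,-0.117,100],
  [-0.47,-1.17,0.79,0,0,-0.117,100],
])

```text
time_s: 6.38
tool_pos: [518.8, -214.4, 221.4]
orientation: [-3.14, 0.001, 3.028]
wrist_force: [-0.1, -0.5, 0.5]
grip_width: 85.6
```

Emit:
send_rows([
  [-0.33,-1.22,0.79,0,0,-0.117,100],
  [-0.19,-1.25,0.79,0,0,-0.117,100],
  [-0.04,-1.26,0.79,0,0,-0.117,100],
  [0.11,-1.26,0.79,0,0,-0.117,100],
  [0.25,-1.24,0.79,0,0,-0.117,100],
  [0.4,-1.2,0.79,0,0,-0.117,100],
  [0.54,-1.15,0.79,0,0,-0.117,100],
  [0.67,-1.08,0.79,0,0,-0.117,100],
  [0.79,-0.99,0.79,0,0,-0.117,100],
  [0.9,-0.89,0.79,0,0,-0.117,100],
])

```text
time_s: 7.22
tool_pos: [537.3, -339.7, 142.6]
orientation: [-3.14, -0.001, -2.085]
wrist_force: [1.0, -0.3, 0.7]
grip_width: 85.5
```

Emit:
send_rows([
  [1.0,-0.78,0.79,0,0,-0.117,100],
  [1.08,-0.66,0.79,0,0,-0.117,100],
  [1.15,-0.53,0.79,0,0,-0.117,100],
  [0,0,0,0,0,0,100],
  [0,0,0,0,0,0,100],
])

```text
time_s: 7.63
tool_pos: [542.6, -376.6, 118.7]
orientation: [3.141, -0.0, -1.743]
wrist_force: [-0.2, 0.2, 0.4]
grip_width: 85.6
```

Run:
```python
from h import *
s=env.get_state(); print(s['time_s'],s['tool_pos'],s['orientation'],s['joints'])
snap('wrist','w3.png')
im=cv2.imread('pics/w3.png'); cv2.imwrite('pics/w3b.png',cv2.resize(im,None,fx=1.5625,fy=1.5625,interpolation=cv2.INTER_CUBIC))
```

```text
7.6333 [ 542.55309973 -376.61767157  118.6784927 ] [ 3.14138957e+00 -3.90640042e-04 -1.74299060e+00] [-6.06597722e-01  4.01485027e-01  7.27570966e-02  1.24208821e+00
 -4.39830584e-04 -2.00519973e+00]
```

View pics/w3b.png

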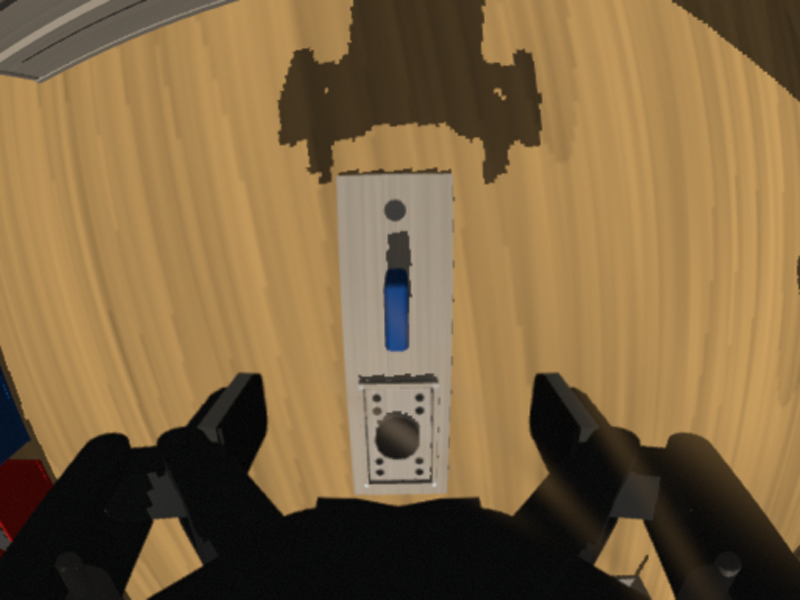

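The fingers are lined up squarely. The handle top runs from about (397,272) to (397,350) in the 1.56x view, and the pad sits centred at (398,437). I'll work out the handle offset.

Run:
```python
from h import *
f=1.5625
g=lambda p,z: at_z('wrist',((p[0]+.5)/f-.5,(p[1]+.5)/f-.5),z)
s=env.get_state(); r=R.from_euler('xyz',s['orientation'])
for n,p,z in (('h front top',(397,350),45),('h rear top',(397,296),45),('h rear top?',(397,270),45),('h rear bottom',(397,270),5),('tray rear L',(338,173),5),('tray rear R',(452,173),5),('pad',(398,437),17),('front L',(356,493),5),('front R',(447,493),5),('nestTL',(360,382),11),('nestTR',(438,380),11),('nestBL',(365,486),11),('nestBR',(435,486),11)):
    w=g(p,z); print(n,np.round(w,1),'tool',np.round(r.inv().apply(w-s['tool_pos']),1))
```

```text
h front top [ 546.1 -359.7   45. ] tool [-16.8  -0.3  74.4]
h rear top [ 541.3 -387.3   45. ] tool [11.1 -0.3 74.4]
h rear top? [ 539.1 -399.9   45. ] tool [23.9 -0.3 74.4]
h rear bottom [ 540.7 -391.9    5. ] tool [ 15.8  -0.4 114.4]
tray rear L [ 563.3 -451.4    5. ] tool [ 70.5 -32.9 114.5]
tray rear R [ 501.7 -440.7    5. ] tool [ 70.5  29.7 114.4]
pad [ 557.3 -291.9   17. ] tool [-85.6   0.3 102.3]
front L [ 595.4 -242.7    5. ] tool [-140.6  -28.9  114.3]
front R [ 533.1 -231.9    5. ] tool [-140.6   34.4  114.3]
nestTL [ 573.8 -330.    11. ] tool [-50.8 -22.5 108.4]
nestTR [ 527.7 -323.5   11. ] tool [-49.4  24.  108.3]
nestBL [ 586.6 -252.6   11. ] tool [-129.4  -21.9  108.3]
nestBR [ 540.3 -244.6   11. ] tool [-129.3   25.1  108.3]
```

Emit:
send_rows([
  [0.05,-0.03,1.8,0,0,-0.02,100],
  [0,0,2.2,0,0,0,100],
  [0,0,2.2,0,0,0,100],
  [0,0,2.0,0,0,0,100],
  [0,0,1.6,0,0,0,100],
  [0,0,1.0,0,0,0,60],
  [0,0,0,0,0,0,40],
  [0,0,0,0,0,0,30],
], grip_force=100)

```text
time_s: 8.35
tool_pos: [543.9, -376.4, 12.0]
orientation: [-3.14, -0.001, -1.719]
wrist_force: [0.2, -0.0, -0.0]
grip_width: 51.8
```

Emit:
send_rows([
  [0,0,0,0,0,0,22],
  [0,0,0,0,0,0,16],
  [0,0,0,0,0,0,5],
  [0,0,0,0,0,0,0],
  [0,0,0,0,0,0,0],
  [0,0,0,0,0,0,0],
])

```text
time_s: 8.85
tool_pos: [544.6, -377.3, 13.1]
orientation: [-3.138, -0.002, -1.718]
wrist_force: [-1.3, 0.6, 6.0]
grip_width: 10.7
```

Run:
```python
from h import *
s=env.get_state(); print(s['time_s'],s['tool_pos'],s['orientation'],s['grip_width'],s['wrist_force'])
snap('wrist','w4.png')
```

```text
8.85 [ 544.58509601 -377.25039939   13.08205386] [-3.13822229e+00 -2.31996827e-03 -1.71799163e+00] 10.684082478604646 [-1.30231061  0.607464    6.00292133]
```

View pics/w4.png

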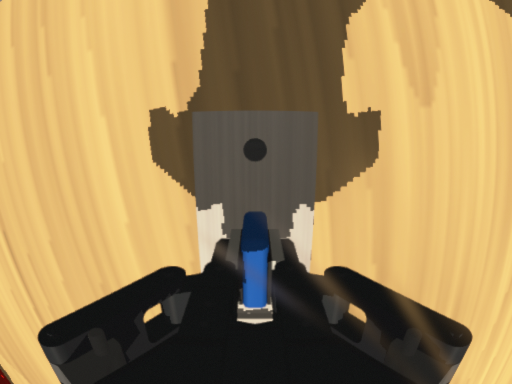

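The gripper holds the handle at (256,260). I'll lift smoothly.

Emit:
send_rows([
  [0,0,-0.15,0,0,0,0],
  [0,0,-0.4,0,0,0,0],
  [0,0,-0.7,0,0,0,0],
  [0,0,-1.0,0,0,0,0],
  [0,0,-1.0,0,0,0,0],
  [0,0,-1.0,0,0,0,0],
  [0,0,-0.7,0,0,0,0],
  [0,0,-0.4,0,0,0,0],
  [0,0,-0.2,0,0,0,0],
  [0,0,0,0,0,0,0],
], grip_force=110)

```text
time_s: 9.73
tool_pos: [544.1, -376.8, 67.6]
orientation: [-3.139, -0.002, -1.718]
wrist_force: [-0.3, -0.8, -4.0]
grip_width: 10.6
```

Run:
```python
from h import *
s=env.get_state(); print(s['time_s'],s['tool_pos'],s['orientation'],s['grip_width'],s['wrist_force'],s['torque'])
im=snap('scene','s2.png')
x0,y0,x1,y1=50,180,230,320
cv2.imwrite('pics/s2c.png',cv2.resize(cv2.imread('pics/s2.png')[y0:y1,x0:x1],None,fx=4.2,fy=4.2,interpolation=cv2.INTER_CUBIC))
y=R.from_euler('xyz',s['orientation'])
plan([581.2,-200.8,s['tool_pos'][2]],down(-1.691),14,0)
```

```text
9.7333 [ 544.05833465 -376.82974881   67.63825441] [-3.13949086e+00 -1.72123826e-03 -1.71787361e+00] 10.624325028487347 [-0.33164896 -0.78134272 -3.95040236] [-0.17817226 -0.03017918  0.04133975]
[[-1.282,-0.08,-0.006,-0,-0,-0.002,0],[-1.282,-0.082,-0.006,-0,-0,-0.002,0],[-1.282,-0.085,-0.006,-0,-0,-0.002,0],[-1.281,-0.087,-0.006,-0,-0,-0.002,0],[-1.281,-0.09,-0.006,-0,-0,-0.002,0],[-1.281,-0.092,-0.006,-0,-0,-0.002,0],[-1.281,-0.095,-0.006,-0,-0,-0.002,0],[-1.281,-0.097,-0.005,-0,-0,-0.002,0],[-1.281,-0.1,-0.005,-0,-0,-0.002,0],[-1.28,-0.102,-0.005,-0,-0,-0.002,0]]
[[-1.28,-0.105,-0.005,-0,-0,-0.002,0],[-1.28,-0.107,-0.005,-0,-0,-0.002,0],[-1.28,-0.11,-0.005,-0,-0,-0.002,0],[-1.279,-0.112,-0.005,-0,-0,-0.002,0]]
max shift 1.282 norm 12.843887957730216 turn 0.001924978335064592
```

View pics/s2c.png

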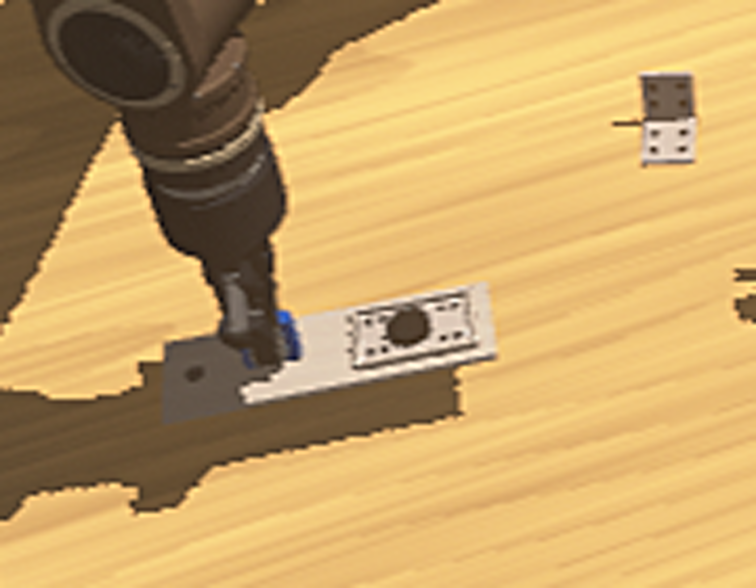

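The tray is lifted level, with the pad centred on the plate at about (408,326) in the crop. I'll carry it to just in front of the guide mouth with gentle ramps.

Emit:
send_rows([
  [-0.4,-0.02,0,0,0,-0.003,0],
  [-0.8,-0.05,0,0,0,-0.003,0],
  [-1.2,-0.09,0,0,0,-0.003,0],
  [-1.6,-0.12,0,0,0,-0.003,0],
  [-2.0,-0.15,0,0,0,-0.003,0],
  [-2.0,-0.15,0,0,0,-0.003,0],
  [-2.0,-0.15,0,0,0,-0.003,0],
  [-2.0,-0.15,0,0,0,-0.003,0],
  [-2.0,-0.16,0,0,0,-0.003,0],
  [-1.6,-0.13,0,0,0,0,0],
])

```text
time_s: 10.62
tool_pos: [575.9, -220.3, 66.7]
orientation: [-3.141, -0.0, -1.689]
wrist_force: [0.8, -0.1, -4.7]
grip_width: 10.4
```

Emit:
send_rows([
  [-1.2,-0.09,0,0,0,0,0],
  [-0.8,-0.06,0,0,0,0,0],
  [-0.4,-0.03,0,0,0,0,0],
  [0,0,0,0,0,0,0],
  [0,0,0,0,0,0,0],
])

```text
time_s: 11.03
tool_pos: [580.5, -200.2, 66.8]
orientation: [-3.14, -0.002, -1.691]
wrist_force: [-0.6, -0.2, -4.8]
grip_width: 10.3
```

Run:
```python
from h import *
s=env.get_state(); print(s['time_s'],s['tool_pos'],s['orientation'],s['grip_width'],s['wrist_force'])
snap('scene','s3.png'); snap('top','t3.png')
x0,y0,x1,y1=130,170,310,310
cv2.imwrite('pics/s3c.png',cv2.resize(cv2.imread('pics/s3.png')[y0:y1,x0:x1],None,fx=4.2,fy=4.2,interpolation=cv2.INTER_CUBIC))
x0,y0,x1,y1=225,130,345,220
cv2.imwrite('pics/t3c.png',cv2.resize(cv2.imread('pics/t3.png')[y0:y1,x0:x1],None,fx=6,fy=6,interpolation=cv2.INTER_CUBIC))
```

```text
11.0333 [ 580.47267198 -200.16316464   66.77899988] [-3.14034070e+00 -1.76411698e-03 -1.69092109e+00] 10.287199832056139 [-0.60516689 -0.23001174 -4.76175008]
```

View pics/s3c.png

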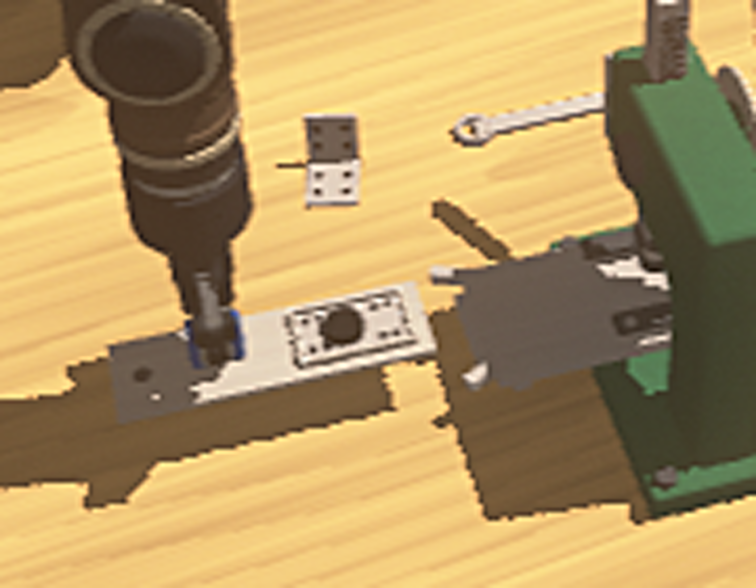

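View pics/t3c.png

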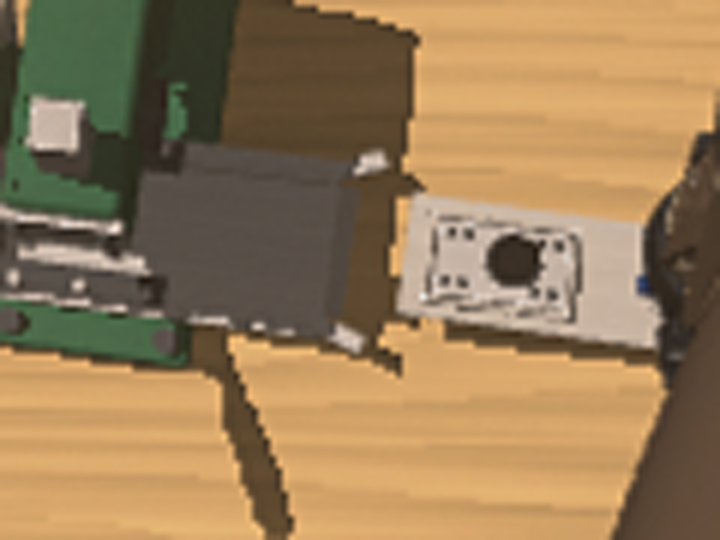

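```bash
cat > m.py <<'E'
from h import *
px=lambda c,s,o:(np.array(c)+.5)/s-.5+np.array(o)
t=lambda c,z: at_z('top',px(c,6,(225,130)),z)[:2]
sc=lambda c,z: at_z('scene',px(c,4.2,(130,170)),z)[:2]
q=[617.7,102.0,-.12]
def loc(w): 
    d=w-np.array(q[:2]); c,s=np.cos(q[2]),np.sin(q[2]); return np.round([d[0]*c+d[1]*s,-d[0]*s+d[1]*c],1)
E
python3 - <<'E'
from m import *
for n,c,z in (('tray FL far',(418,193),59),('tray FL near',(398,317),59),('padtop',(515,258),70),('nest corner',(436,217),65),('nest',(428,302),65),('nest',(580,235),65),('nest',(575,320),65),('flare far',(372,160),44),('flare near',(350,338),44),('flare far tip outer',(386,160),44),('flare near tip outer',(362,350),44),):
    w=t(c,z); print('top',n,w.round(1),loc(w))
for n,c,z in (('front far',(413,283),59),('front near',(435,355),56),('padtop',(343,325),70),('flare far tip',(430,272),44),('flare near tip',(463,382),44)):
    w=sc(c,z); print('scene',n,w.round(1),loc(w))
s=env.get_state(); r=R.from_euler('xyz',s['orientation'])
for L in ((-140,-32,0),(-140,32,0),(-90,0,0)):
    w=s['tool_pos']+r.apply(L); print('FK',w.round(1),loc(w[:2]))
E
```

```text
top tray FL far [628.6 -68.7] [  31.2 -168.2]
top tray FL near [562.9 -59.1] [ -35.1 -166.5]
top padtop [ 593.5 -118.7] [   2.3 -222. ]
top nest corner [615.1 -77.9] [  18.9 -178.9]
top nest [570.3 -74.3] [ -25.9 -180.7]
top nest [ 606.8 -152.8] [  19.6 -254.3]
top nest [ 562.2 -150.5] [ -24.9 -257.4]
top flare far [648.4 -45. ] [  48.1 -142.3]
top flare near [552.9 -34.7] [ -47.9 -143.5]
top flare far tip outer [648.5 -52.4] [  49.1 -149.6]
top flare near tip outer [546.7 -41.1] [ -53.4 -150.6]
scene front far [571.4 -57.4] [ -26.9 -163.8]
scene front near [634.  -65.2] [  36.2 -164. ]
scene padtop [ 597.6 -115.7] [   6.1 -218.6]
scene flare far tip [553.5 -38.9] [ -46.9 -147.6]
scene flare near tip [653.1 -53.2] [  53.7 -149.9]
FK [629.  -65.6  66.5] [  31.3 -165. ]
FK [565.5 -57.8  66.4] [ -32.7 -164.9]
FK [ 591.2 -111.3   66.6] [  -0.7 -215. ]
```

Tray and flares line up within about 1–2 mm in both outside cameras, and the yaw agrees. I'll lower the tray to just above deck height and enter the flare.

Emit:
send_rows([
  [-0.1,-0.03,0.2,0,0,0,0],
  [-0.2,-0.03,0.4,0,0,0,0],
  [-0.3,0,0.4,0,0,0,0],
  [-0.5,0,0.3,0,0,0,0],
  [-0.8,0,0.2,0,0,0,0],
  [-0.8,0,0.1,0,0,0,0],
  [-0.8,0,0,0,0,0,0],
  [-0.8,0,0,0,0,0,0],
  [-0.5,0,0,0,0,0,0],
  [-0.2,0,0,0,0,0,0],
])

```text
time_s: 11.97
tool_pos: [587.4, -149.2, 51.0]
orientation: [-3.14, -0.001, -1.69]
wrist_force: [-0.0, -0.2, -3.4]
grip_width: 10.5
```

Emit:
send_rows([
  [0,0,0.1,0,0,0,0],
  [0,0,0.05,0,0,0,0],
])

```text
time_s: 12.13
tool_pos: [587.2, -150.4, 49.3]
orientation: [-3.14, -0.002, -1.691]
wrist_force: [-0.5, 0.3, -4.1]
grip_width: 10.2
```

Run:
```python
from m import *
s=env.get_state(); print(s['time_s'],s['tool_pos'],s['orientation'],s['grip_width'],s['wrist_force'],s['torque'],loc(s['tool_pos'][:2]))
snap('scene','s4.png'); snap('top','t4.png')
x0,y0,x1,y1=140,170,320,310
cv2.imwrite('pics/s4c.png',cv2.resize(cv2.imread('pics/s4.png')[y0:y1,x0:x1],None,fx=4.2,fy=4.2,interpolation=cv2.INTER_CUBIC))
x0,y0,x1,y1=225,130,345,220
cv2.imwrite('pics/t4c.png',cv2.resize(cv2.imread('pics/t4.png')[y0:y1,x0:x1],None,fx=6,fy=6,interpolation=cv2.INTER_CUBIC))
```

```text
12.1333 [ 587.23817266 -150.35410387   49.26587306] [-3.14003080e+00 -1.65827987e-03 -1.69058591e+00] 10.182112865902834 [-0.45515919  0.25294258 -4.14232239] [-0.1382222   0.02204468 -0.00944692] [  -0.  -254.2]
```

View pics/s4c.png

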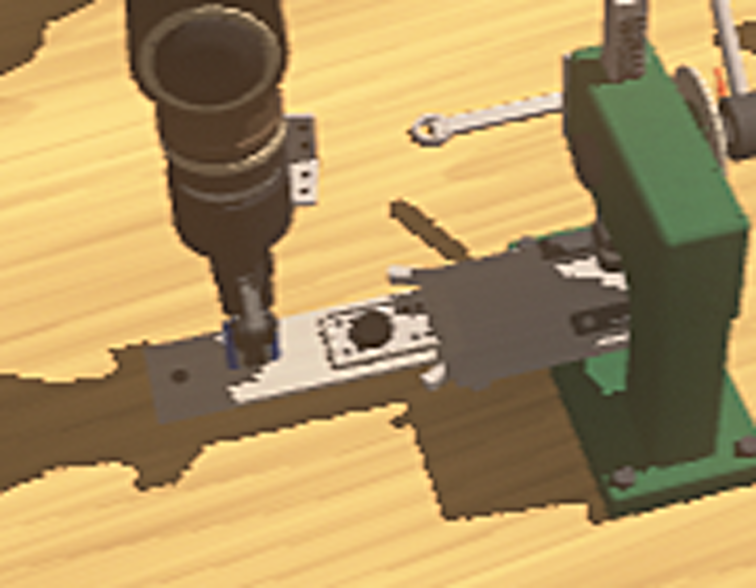

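View pics/t4c.png

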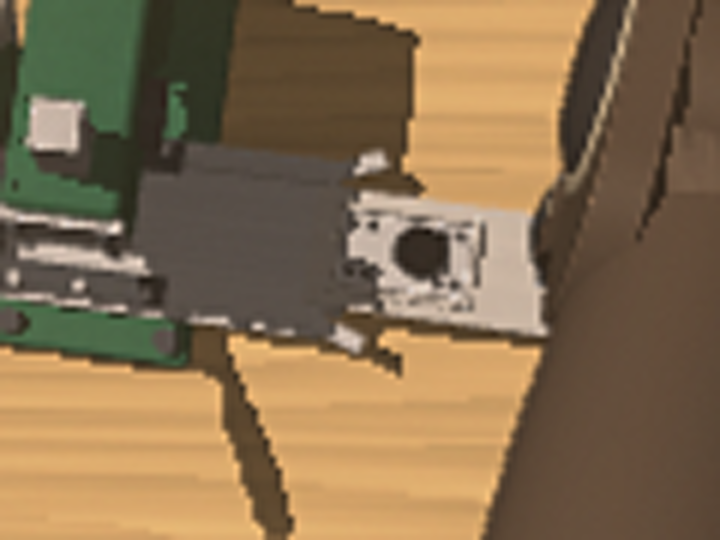

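Emit:
send_rows([
  [0,0,0.1,0,0,0,0],
  [0,0,0,0,0,0,0],
])

```text
time_s: 12.4
tool_pos: [587.1, -150.8, 48.1]
orientation: [-3.14, -0.001, -1.691]
wrist_force: [0.0, -1.4, -3.2]
grip_width: 10.6
```

Emit:
send_rows([
  [0,0,0.1,0,0,0,0],
  [0,0,0,0,0,0,0],
])

```text
time_s: 12.57
tool_pos: [587.3, -150.8, 47.5]
orientation: [-3.14, -0.002, -1.691]
wrist_force: [-0.4, -0.5, -0.5]
grip_width: 10.9
```

Run:
```python
from m import *
s=env.get_state(); print(s['time_s'],s['tool_pos'],s['wrist_force'],s['torque'])
```

```text
12.5667 [ 587.30225444 -150.83729124   47.54788635] [-0.3587493  -0.49222688 -0.47480358] [-0.00199907  0.17553637  0.02778849]
```

Contact with the deck shows: the load is taken off at TCP z 47.5. I'll slide in and watch the forces.

Emit:
send_rows([
  [-0.2,0,0,0,0,0,0],
  [-0.4,0,0,0,0,0,0],
  [-0.4,0,0,0,0,0,0],
  [-0.4,0,0,0,0,0,0],
])

```text
time_s: 12.9
tool_pos: [589.1, -136.2, 47.5]
orientation: [-3.14, -0.002, -1.691]
wrist_force: [0.2, -2.5, 1.4]
grip_width: 10.3
```

Run:
```python
from m import *
s=env.get_state(); print(s['time_s'],s['tool_pos'],s['wrist_force'],s['torque'],loc(s['tool_pos'][:2]))
```

```text
12.9 [ 589.10052977 -136.22571707   47.51056483] [ 0.19143771 -2.51512318  1.4392613 ] [-0.20673792  0.03618458 -0.0236684 ] [ 1.000e-01 -2.399e+02]
```

Emit:
send_rows([
  [-0.4,0,0,0,0,0,0],
  [-0.5,0,0,0,0,0,0],
  [-0.6,0,0,0,0,0,0],
  [-0.6,0,0,0,0,0,0],
  [-0.6,0,0,0,0,0,0],
  [-0.4,0,0,0,0,0,0],
])

```text
time_s: 13.4
tool_pos: [592.9, -105.1, 47.6]
orientation: [-3.139, -0.002, -1.69]
wrist_force: [-0.8, -4.6, 5.1]
grip_width: 10.4
```

Emit:
send_rows([
  [-0.4,0,0,0,0,0,0],
  [-0.5,0,0,0,0,0,0],
  [-0.6,0,0,0,0,0,0],
  [-0.5,0,0,0,0,0,0],
])

```text
time_s: 13.73
tool_pos: [595.4, -85.9, 47.8]
orientation: [-3.139, -0.002, -1.691]
wrist_force: [0.1, -5.1, 6.6]
grip_width: 10.5
```

Run:
```python
from m import *
s=env.get_state(); print(s['time_s'],s['tool_pos'],s['wrist_force'],s['torque'],loc(s['tool_pos'][:2]))
snap('scene','s5.png')
x0,y0,x1,y1=140,170,320,310
cv2.imwrite('pics/s5c.png',cv2.resize(cv2.imread('pics/s5.png')[y0:y1,x0:x1],None,fx=4.2,fy=4.2,interpolation=cv2.INTER_CUBIC))
```

```text
13.7333 [595.39673491 -85.93330784  47.79717053] [ 0.13936131 -5.06369255  6.64997636] [-0.75962191  0.18147786  0.03558065] [   0.4 -189.3]
```

View pics/s5c.png

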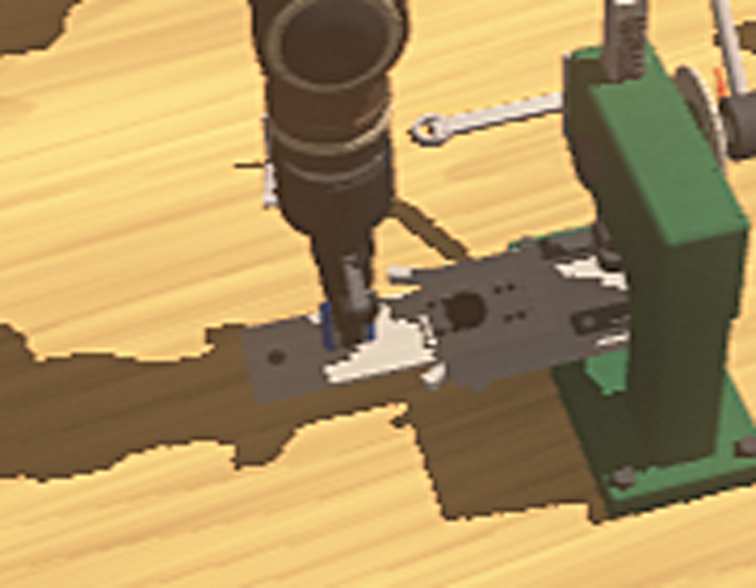

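The tray is inside the guides with its leading end just short of the gibs. Lateral force is near 0, the down-load is slightly high, and the pad at (463,310) sits in the plate's middle. I'll ease up 0.5 mm and carry on.

Emit:
send_rows([
  [-0.2,0,-0.03,0,0,0,0],
  [-0.4,0,-0.03,0,0,0,0],
  [-0.5,0,0,0,0,0,0],
  [-0.5,0,0,0,0,0,0],
])

```text
time_s: 14.12
tool_pos: [597.1, -70.0, 48.0]
orientation: [-3.14, -0.002, -1.691]
wrist_force: [-0.8, -4.4, 5.8]
grip_width: 10.6
```

Emit:
send_rows([
  [-0.4,0,0,0,0,0,0],
  [-0.4,0,0,0,0,0,0],
  [-0.4,0,0,0,0,0,0],
  [-0.4,0,0,0,0,0,0],
])

```text
time_s: 14.45
tool_pos: [599.0, -54.1, 48.1]
orientation: [-3.14, -0.003, -1.691]
wrist_force: [-1.1, -5.5, 5.7]
grip_width: 10.5
```

Run:
```python
from m import *
s=env.get_state(); print(s['time_s'],s['tool_pos'],s['wrist_force'],s['torque'],loc(s['tool_pos'][:2]))
```

```text
14.45 [598.95349995 -54.09853401  48.08153739] [-1.0845375  -5.54411524  5.74371886] [-0.95813926  0.21240141  0.04820121] [ 1.000e-01 -1.572e+02]
```

Emit:
send_rows([
  [-0.4,0,-0.02,0,0,0,0],
  [-0.5,0,-0.02,0,0,0,0],
  [-0.5,0,0,0,0,0,0],
  [-0.5,0,0,0,0,0,0],
  [-0.5,0,0,0,0,0,0],
])

```text
time_s: 14.87
tool_pos: [601.7, -29.9, 48.1]
orientation: [-3.14, -0.002, -1.691]
wrist_force: [-0.7, -5.2, 5.1]
grip_width: 10.1
```

Emit:
send_rows([
  [-0.5,0,0,0,0,0,0],
  [-0.5,0,0,0,0,0,0],
  [-0.4,0,0,0,0,0,0],
  [-0.4,0,0,0,0,0,0],
  [-0.3,0,0,0,0,0,0],
  [-0.2,0,0,0,0,0,0],
])

```text
time_s: 15.37
tool_pos: [604.4, -7.0, 48.1]
orientation: [-3.14, -0.002, -1.691]
wrist_force: [-0.1, -5.1, 5.2]
grip_width: 10.0
```

Run:
```python
from m import *
s=env.get_state(); print(s['time_s'],s['tool_pos'],s['wrist_force'],s['torque'],loc(s['tool_pos'][:2]))
```

```text
15.3667 [604.39610225  -6.96165383  48.10006134] [-0.10957818 -5.12551173  5.15605798] [-1.03753554  0.1087876   0.03804447] [  -0.2 -109.8]
```

Emit:
send_rows([
  [-0.25,0,0,0,0,0,0],
  [-0.25,0,0,0,0,0,0],
  [-0.25,0,0,0,0,0,0],
  [-0.25,0,0,0,0,0,0],
  [-0.15,0,0,0,0,0,0],
])

```text
time_s: 15.78
tool_pos: [605.8, 4.3, 48.1]
orientation: [-3.14, -0.002, -1.691]
wrist_force: [-0.2, -5.4, 5.4]
grip_width: 10.6
```

Emit:
send_rows([
  [-0.15,0,0,0,0,0,0],
  [-0.15,0,0,0,0,0,0],
])

```text
time_s: 15.95
tool_pos: [606.1, 7.2, 48.1]
orientation: [-3.14, -0.002, -1.691]
wrist_force: [-1.5, -4.9, 5.5]
grip_width: 10.9
```

Emit:
send_rows([
  [-0.15,0,0,0,0,0,0],
  [-0.15,0,0,0,0,0,0],
])

```text
time_s: 16.12
tool_pos: [606.4, 10.2, 48.1]
orientation: [-3.14, -0.002, -1.691]
wrist_force: [-0.8, -5.4, 5.3]
grip_width: 10.5
```

Emit:
send_rows([
  [-0.12,0,0,0,0,0,0],
  [-0.12,0,0,0,0,0,0],
])

```text
time_s: 16.28
tool_pos: [606.6, 10.8, 48.1]
orientation: [-3.14, -0.006, -1.692]
wrist_force: [-1.1, -14.9, 6.0]
grip_width: 10.7
```

Emit:
send_rows([
  [-0.1,0,0,0,0,0,0],
  [-0.1,0,0,0,0,0,0],
])

```text
time_s: 16.45
tool_pos: [606.7, 10.9, 48.1]
orientation: [-3.14, -0.01, -1.693]
wrist_force: [-0.8, -21.9, 6.6]
grip_width: 10.5
```

Emit:
send_rows([
  [-0.1,0,0,0,0,0,0],
  [-0.1,0,0,0,0,0,0],
])

```text
time_s: 16.62
tool_pos: [606.9, 10.9, 48.3]
orientation: [-3.139, -0.013, -1.694]
wrist_force: [-1.5, -29.5, 8.3]
grip_width: 10.8
```

A firm stop is felt at TCP y 10.8, local about -92 against -90 expected. I'll relax the push slightly and check visually before letting go.

Emit:
send_rows([
  [0.2,0,0,0,0,0,0],
  [0.1,0,0,0,0,0,0],
])

```text
time_s: 16.78
tool_pos: [606.8, 10.8, 48.1]
orientation: [-3.14, -0.006, -1.693]
wrist_force: [-0.9, -12.1, 5.8]
grip_width: 10.9
```

Run:
```python
from m import *
s=env.get_state(); print(s['time_s'],s['tool_pos'],s['wrist_force'],s['torque'],loc(s['tool_pos'][:2]))
snap('scene','s6.png');snap('top','t6.png')
x0,y0,x1,y1=190,190,330,300
cv2.imwrite('pics/s6c.png',cv2.resize(cv2.imread('pics/s6.png')[y0:y1,x0:x1],None,fx=5.5,fy=5.5,interpolation=cv2.INTER_CUBIC))
x0,y0,x1,y1=215,100,335,200
cv2.imwrite('pics/t6c.png',cv2.resize(cv2.imread('pics/t6.png')[y0:y1,x0:x1],None,fx=6,fy=6,interpolation=cv2.INTER_CUBIC))
```

```text
16.7833 [606.77217943  10.79393879  48.08476762] [ -0.85250136 -12.13523179   5.82496474] [-1.97668394  0.10741204  0.21218437] [  0.1 -91.9]
```

View pics/s6c.png

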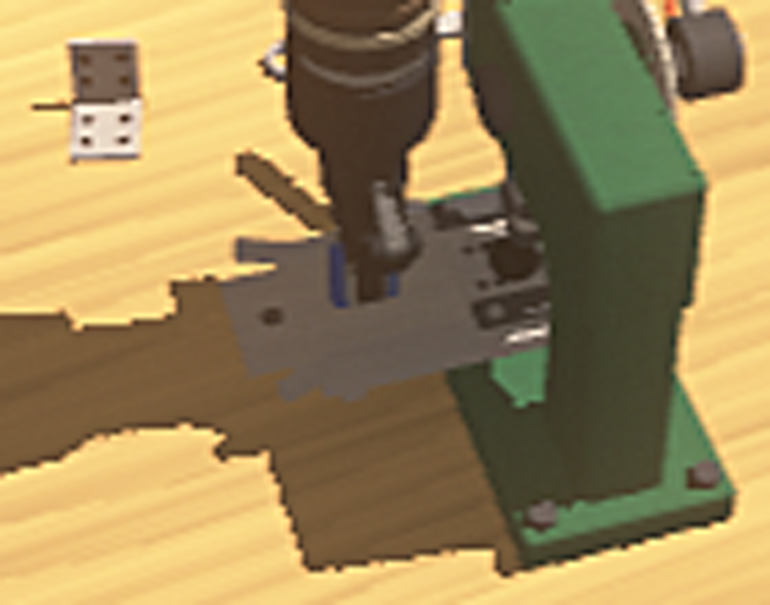

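View pics/t6c.png

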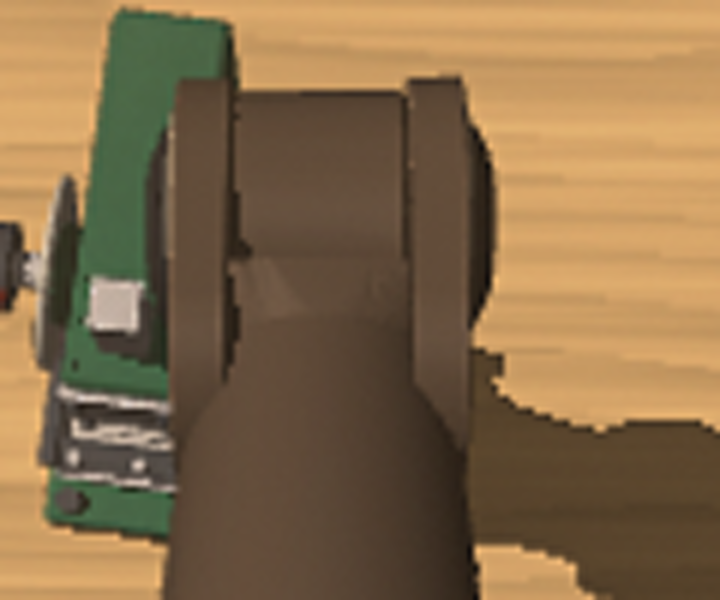

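The tray is at home under the ram, with the dark pad at (512,258) below the foot. I'll release and rise straight up.

Emit:
send_rows([
  [0.05,0,0,0,0,0,20],
  [0,0,0,0,0,0,35],
  [0,0,0,0,0,0,45],
  [0,0,0,0,0,0,45],
  [0,0,-0.5,0,0,0,45],
  [0,0,-1.0,0,0,0,45],
  [0,0,-1.5,0,0,0,45],
  [0,0,-2.0,0,0,0,45],
  [0,0,-2.0,0,0,0,45],
], grip_force=30)

```text
time_s: 17.63
tool_pos: [606.5, 13.2, 119.4]
orientation: [-3.141, -0.001, -1.691]
wrist_force: [-0.1, -0.3, -0.6]
grip_width: 38.1
```

Run:
```python
from m import *
s=env.get_state(); print(s['time_s'],s['tool_pos'],s['wrist_force'],s['joints'],s['grip_width'])
c=cams.calibration('wrist');snap('wrist','w7.png')
im=cv2.imread('pics/w7.png'); cv2.imwrite('pics/w7b.png',cv2.resize(im,None,fx=1.5625,fy=1.5625,interpolation=cv2.INTER_CUBIC))
p=s['tool_pos']
plan([600,5,180],down(-1.691),3,60)
r=down(-1.691)
planz([430,40,370],1.57,14,100,[600,5,180],r)
```

```text
17.6333 [606.54806508  13.20288124 119.36648599] [-0.12799439 -0.31074934 -0.61602868] [ 2.23404761e-02  2.99181229e-01 -6.93049080e-02  1.20145661e+00
 -1.18395547e-03 -1.42862630e+00] 38.1262551051836
[[0.306,0.238,-1.863,-0.002,-0,0,60],[0.306,0.242,-1.862,-0.002,-0,0,60],[0.306,0.247,-1.862,-0.002,-0,0,60]]
max shift 1.863 norm 19.026514263624914 turn 0.0024550885324326438
[[-0.1,1.24,-1.36,0,0,0.11,100],[0.04,1.24,-1.36,0,0,0.11,100],[0.17,1.23,-1.36,0,0,0.11,100],[0.31,1.2,-1.36,0,0,0.11,100],[0.44,1.16,-1.36,0,0,0.11,100],[0.57,1.1,-1.36,0,0,0.11,100],[0.69,1.03,-1.36,0,0,0.11,100],[0.8,0.95,-1.36,0,0,0.11,100],[0.9,0.85,-1.36,0,0,0.11,100],[0.99,0.74,-1.36,0,0,0.11,100]]
[[1.07,0.63,-1.36,0,0,0.11,100],[1.13,0.51,-1.36,0,0,0.11,100],[1.18,0.38,-1.36,0,0,0.11,100],[1.22,0.24,-1.36,0,0,0.11,100]]
0.11214285714285714
```

View pics/w7b.png

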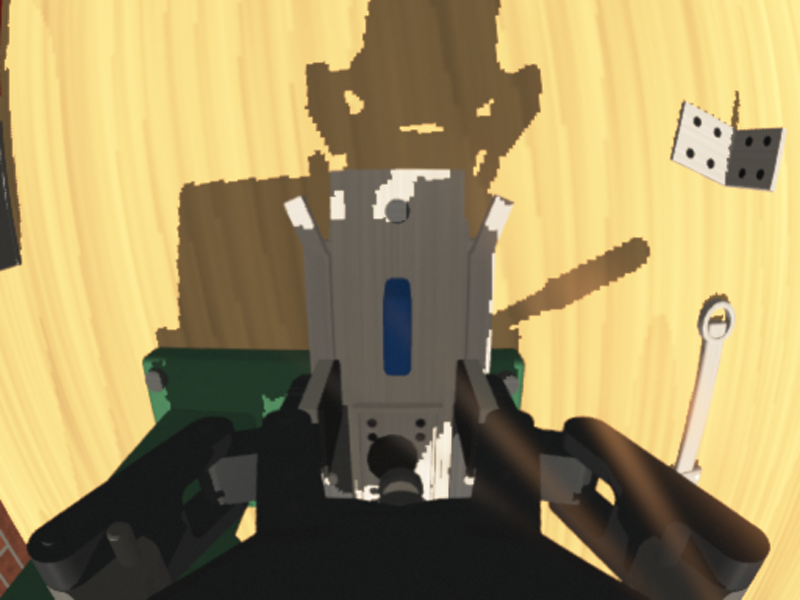

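The wrist view shows the tray seated between the rails, with its rear edge at row 170 past the flare tips (297,205)/(502,205). The handle is at (397,327), and the pad at (393,455) is next to the foot (403,485). I'll measure how far home it is.

Run:
```python
from m import *
f=1.5625
g=lambda p,z: at_z('wrist',((p[0]+.5)/f-.5,(p[1]+.5)/f-.5),z)[:2]
for n,p,z in (('rear L',(330,171),40),('rear R',(466,171),40),('hole',(397,211),40),('handle front top',(397,375),80),('handle rear top',(397,280),80),('flareL in',(285,207),44),('flareL out',(299,197),44),('flareR',(513,203),44),('flareRo',(498,197),44),('bendL',(329,243),35),('bendR',(470,243),35),('pad L',(368,455),52),('padR',(420,455),52),('pad rear',(393,434),44),('nest rear L',(356,406),46),('nest rear R',(441,406),46),('wall R bot',(490,375),44)):
    w=g(p,z); print(n,w.round(1),loc(w))
print(proj('wrist',[617.7,102,35+26])*f, proj('wrist',[617.7,102,52])*f)
```

```text
rear L [633.3 -61.6] [  35.1 -160.5]
rear R [567.8 -53.8] [ -30.9 -160.6]
hole [603.4 -37.8] [   2.5 -140.5]
handle front top [611.1  30. ] [  2.  -72.3]
handle rear top [606.  -12.5] [   2.1 -115.1]
flareL in [657.2 -47.4] [  57.1 -143.6]
flareL out [649.5 -51.2] [  49.9 -148.3]
flareR [546.8 -36.3] [ -53.8 -145.8]
flareRo [554.  -39.8] [ -46.2 -148.4]
bendL [639.6 -25.7] [  37.1 -124.2]
bendR [568.7 -17.3] [ -34.4 -124.3]
pad L [634.7  89.5] [ 18.3 -10.4]
padR [606.2  92.7] [-10.3 -10.6]
pad rear [620.   82.1] [  4.7 -19.5]
nest rear L [637.4  61.2] [ 24.5 -38.2]
nest rear R [592.   66.4] [-21.2 -38.4]
wall R bot [564.4  52.4] [-47.  -55.7]
[400.83397231 479.5581933 ] [400.88742663 470.02666067]
```

Run:
```python
from m import *
im=cv2.imread('pics/w7.png')[245:330,200:310]; cv2.imwrite('pics/w7z.png',cv2.resize(im,None,fx=7,fy=7,interpolation=cv2.INTER_CUBIC))
im=cv2.imread('pics/w3.png')[235:325,215:295]; cv2.imwrite('pics/w3z.png',cv2.resize(im,None,fx=6.6,fy=6.6,interpolation=cv2.INTER_CUBIC))
```

```text
(no output)
```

View pics/w7z.png

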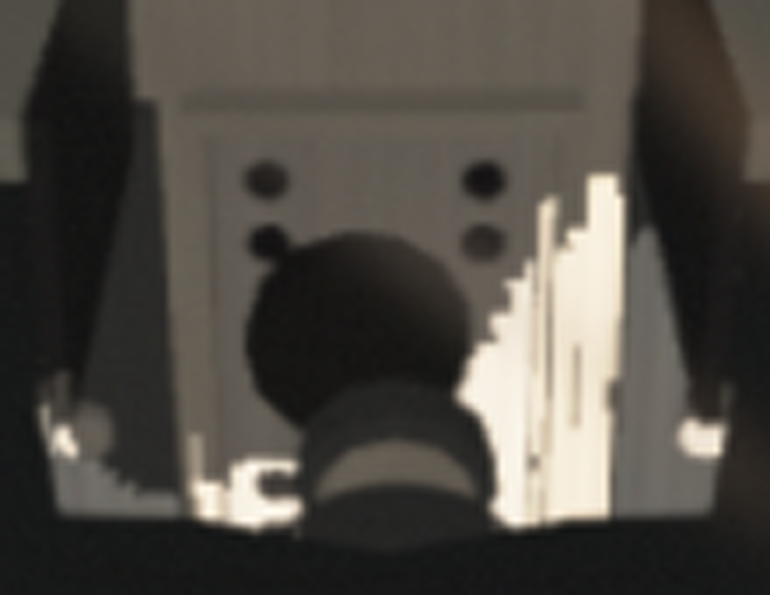

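View pics/w3z.png

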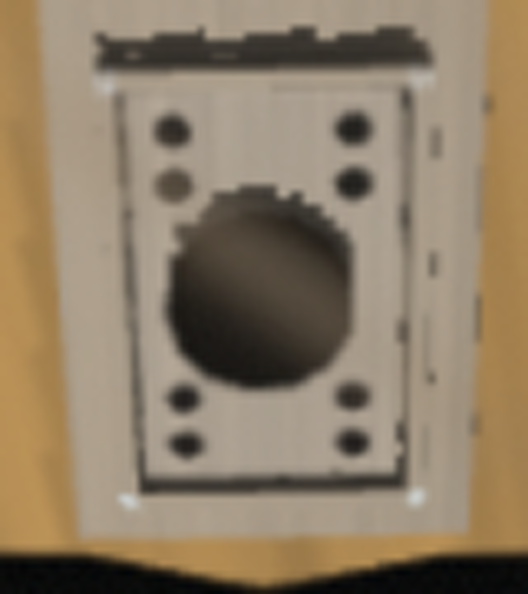

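The tray looks home: rear edge at local -160.5 against -160, and nest rear at -38.3 against -39. But in the zoom the pad looks shifted towards the rear holes and slightly to the left. I'll quantify that before going on.

Run:
```python
from m import *
# w7: current pose
g7=lambda p,z: loc(at_z('wrist',(np.array(p)+.5)/7-.5+[200,245],z)[:2])
for n,p,z in (('hole oL',(267,180),44),('hole iL',(270,242),44),('hole oR',(484,180),44),('hole iR',(484,242),44),('pad rear bot',(357,232),44),('pad rear as top',(357,232),52),('pad L top',(247,335),52),('pad R top',(468,335),52),('pad L bot',(247,335),46),('pad R bot',(468,335),46)): print('w7',n,g7(p,z))
# w3 pose
T=np.array(cams.calibration('wrist')['cam_to_world']); s=env.get_state()
r1=R.from_euler('xyz',s['orientation']).as_matrix(); 
Rt=r1.T@T[:3,:3]; tt=r1.T@(T[:3,3]-s['tool_pos'])
r3=R.from_euler('xyz',[3.14138957e+00,-3.90640042e-04,-1.74299060e+00]).as_matrix(); p3=np.array([542.55309973,-376.61767157,118.6784927])
T3=np.eye(4);T3[:3,:3]=r3@Rt;T3[:3,3]=p3+r3@tt
c3={'camera_matrix':cams.calibration('wrist')['camera_matrix'],'cam_to_world':T3}
q3=np.array([544.6,-377.3]);y=-.148
def l3(p,z):
    d=at_z('wrist',(np.array(p)+.5)/6.6-.5+[215,235],z,c3)[:2]-q3; return np.round([d[0]*np.cos(y)+d[1]*np.sin(y),-d[0]*np.sin(y)+d[1]*np.cos(y)-90],1)
for n,p,z in (('hole oL',(173,130),9),('iL',(174,185),9),('oR',(354,128),9),('iR',(354,183),9),('foL',(186,443),9),('fiL',(184,398),9),('foR',(353,442),9),('fiR',(352,396),9),('pad rear incl shadow',(258,190),9),('pad rear',(258,212),9),('pad front top',(262,388),17),('padL top',(168,290),17),('padR',(355,290),17)): print('w3',n,l3(p,z))
```

```text
w7 hole oL [ 16.4 -26.8]
w7 hole iL [ 16.2 -17.7]
w7 hole oR [-10.3 -27. ]
w7 hole iR [-10.5 -17.9]
w7 pad rear bot [  5.3 -19.3]
w7 pad rear as top [  5.1 -24.3]
w7 pad L top [18.8 -8.8]
w7 pad R top [-8.5 -9.1]
w7 pad L bot [19.3 -4.7]
w7 pad R bot [-8.7 -5. ]
w3 hole oL [ 12.2 -28.1]
w3 iL [ 12.4 -19. ]
w3 oR [-13.9 -27.8]
w3 iR [-13.8 -18.7]
w3 foL [12.6 28. ]
w3 fiL [12.5 19.2]
w3 foR [-13.5  28.4]
w3 fiR [-13.4  19.4]
w3 pad rear incl shadow [  0.2 -17.9]
w3 pad rear [  0.3 -14.2]
w3 pad front top [ 0.3 11.9]
w3 padL top [13.5 -5.8]
w3 padR [-13.6  -5.2]
```

Run:
```python
from m import *
ims=[]
for f,x,y in (('scene0',100,255),('s2',125,240),('s3',190,230),('s5',235,225),('s6',265,215)):
    im=cv2.imread(f'pics/{f}.png')[y:y+40,x:x+60]; ims.append(cv2.resize(im,None,fx=6.5,fy=6.5,interpolation=cv2.INTER_CUBIC))
ims.append(np.zeros_like(ims[0]))
cv2.imwrite('pics/cmp.png',np.vstack([np.hstack(ims[i:i+2]) for i in (0,2,4)])[:600*2][:, :])
a=cv2.imread('pics/cmp.png');print(a.shape)
cv2.imwrite('pics/cmp.png',cv2.resize(a,None,fx=.76,fy=.76))
```

```text
(780, 780, 3)
```

View pics/cmp.png

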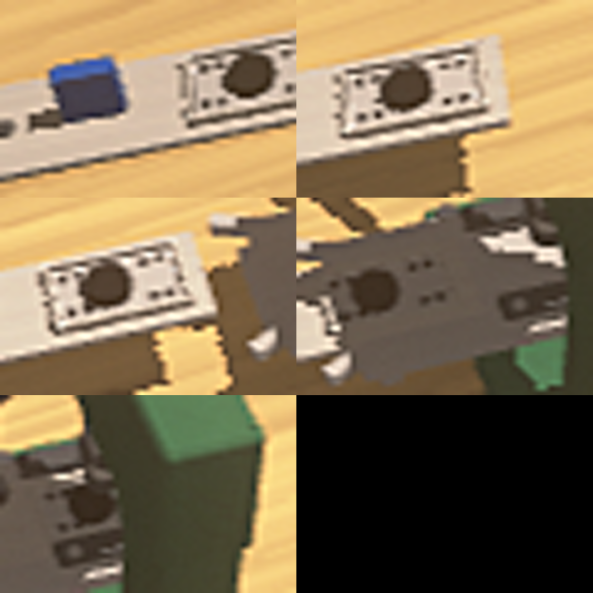

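The pad slipped about 5 to 6 mm rearwards (and 2 mm sideways) during the free carry: it was centred just after the lift and off after the carry. It has to be mended. I'll re-grip the handle, pull the tray back about 80 mm in the guides slowly, and recentre the pad with the jaws.

Emit:
send_rows([
  [0.12,0,1.5,0,0,0,45],
  [0.12,0,2.0,0,0,0,45],
  [0,0,2.0,0,0,0,45],
  [0,0,1.0,0,0,0,45],
  [0,0,0.5,0,0,0,40],
  [0,0,0,0,0,0,15],
  [0,0,0,0,0,0,5],
  [0,0,0,0,0,0,0],
  [0,0,0,0,0,0,0],
  [0,0,0,0,0,0,0],
], grip_force=60)

```text
time_s: 18.52
tool_pos: [606.9, 10.5, 48.8]
orientation: [-3.139, -0.001, -1.691]
wrist_force: [-1.2, -0.4, 0.3]
grip_width: 11.3
```

Emit:
send_rows([
  [0.1,0,0,0,0,0,0],
  [0.2,0,0,0,0,0,0],
  [0.3,0,0,0,0,0,0],
  [0.4,0,0,0,0,0,0],
  [0.5,0,0,0,0,0,0],
  [0.6,0,0,0,0,0,0],
  [0.6,0,0,0,0,0,0],
  [0.6,0,0,0,0,0,0],
  [0.6,0,0,0,0,0,0],
  [0.6,0,0,0,0,0,0],
])

```text
time_s: 19.35
tool_pos: [601.7, -34.5, 48.8]
orientation: [-3.139, -0.0, -1.691]
wrist_force: [0.4, 5.2, 5.7]
grip_width: 10.8
```

Emit:
send_rows([
  [0.6,0,0,0,0,0,0],
  [0.6,0,0,0,0,0,0],
  [0.6,0,0,0,0,0,0],
  [0.5,0,0,0,0,0,0],
  [0.5,0,0,0,0,0,0],
  [0.4,0,0,0,0,0,0],
  [0.3,0,0,0,0,0,0],
  [0.2,0,0,0,0,0,0],
  [0.1,0,0,0,0,0,0],
  [0,0,0,0,0,0,0],
])

```text
time_s: 20.18
tool_pos: [596.8, -72.4, 48.5]
orientation: [-3.14, -0.001, -1.691]
wrist_force: [0.6, 3.5, 5.9]
grip_width: 10.7
```

Run:
```python
from m import *
s=env.get_state(); print(s['time_s'],s['tool_pos'],s['orientation'],s['wrist_force'],s['grip_width'],loc(s['tool_pos'][:2]))
```

```text
20.1833 [596.81206486 -72.36076403  48.45523341] [-3.13960229e+00 -7.50532538e-04 -1.69140433e+00] [0.6042154  3.46010641 5.91696464] 10.720443767311151 [ 1.000e-01 -1.756e+02]
```

Emit:
send_rows([
  [0,0,0,0,0,0,20],
  [0,0,0,0,0,0,35],
  [0,0,0,0,0,0,45],
  [0,0,-0.5,0,0,0,60],
  [0,0,-1.5,0,0,0,60],
  [0,0,-2.0,0,0,0,60],
  [0,0,-2.0,0,0,0,60],
  [-1.5,0,-1.0,0,0,0,60],
  [-2.5,0,0,0,0,0,60],
  [-2.5,0,0,0,0,0,60],
], grip_force=20)

```text
time_s: 21.02
tool_pos: [604.9, -6.8, 119.1]
orientation: [-3.138, -0.001, -1.693]
wrist_force: [1.0, 0.8, -0.7]
grip_width: 51.3
```

Emit:
send_rows([
  [-1.3,0,0,0,0,0,60],
  [-0.2,0,0,0,0,0,60],
  [0,0,0,0,0,0,60],
])

```text
time_s: 21.27
tool_pos: [605.9, 8.4, 117.6]
orientation: [-3.141, -0.002, -1.689]
wrist_force: [-0.9, -0.4, -0.3]
grip_width: 51.3
```

Run:
```python
from m import *
s=env.get_state(); print(s['time_s'],s['tool_pos'],s['orientation'],s['wrist_force'],s['grip_width'],loc(s['tool_pos'][:2]))
snap('wrist','w8.png')
im=cv2.imread('pics/w8.png'); cv2.imwrite('pics/w8b.png',cv2.resize(im[100:384,130:380],None,fx=2.1,fy=2.1,interpolation=cv2.INTER_CUBIC))
```

```text
21.2667 [605.88228518   8.40374609 117.56121095] [-3.14106644e+00 -2.01514540e-03 -1.68896834e+00] [-0.85977424 -0.37224218 -0.29298729] 51.322259859930135 [ -0.5 -94.3]
```

View pics/w8b.png

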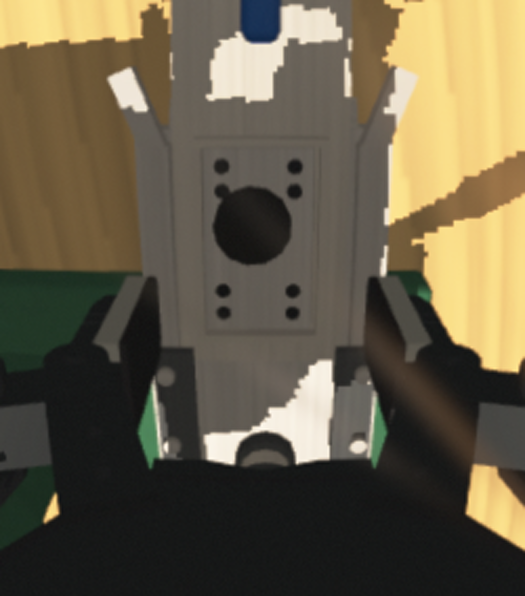

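The close view clearly shows the pad at (252,226) displaced from the plate centre, about (258,240), towards the handle and slightly left.

Run:
```python
from m import *
s=env.get_state(); r=R.from_euler('xyz',s['orientation'])
def g(p,z):
    w=at_z('wrist',(np.array(p)+.5)/2.1-.5+[130,100],z); return np.round(r.inv().apply(w-s['tool_pos'])[:2],1), loc(w[:2])
H=[(222,166),(222,190),(295,166),(295,190),(223,291),(223,313),(293,291),(293,313)]
A=np.array([g(h,44)[0] for h in H]); print('holes tool',A.tolist()); print('plate centre',A.mean(0), np.mean([g(h,44)[1] for h in H],0))
print('pad L,R,rear(bot),front(top)',g((213,225),52),g((292,225),52),g((252,187),44),g((252,264),52),'center',g((252,226),51))
print('handle front top',g((260,43),80),'foot',proj('wrist',[617.7,102,61]))
print('rail bends',g((168,128),35),g((360,128),35), 'nest',g((193,137),46),g((327,137),46))
```

```text
holes tool [[19.4, -14.0], [10.5, -14.2], [19.4, 11.9], [10.6, 12.0], [-29.0, -14.5], [-38.3, -14.8], [-28.9, 12.0], [-38.2, 12.1]]
plate centre [-9.3125 -1.1875] [  0.725 -85.975]
pad L,R,rear(bot),front(top) (array([ -0.1, -17. ]), array([ 16.6, -95.2])) (array([-0. , 10.7]), array([-11.2, -95.3])) (array([11.7, -3.4]), array([   2.9, -106.9])) (array([-14.7,  -3.4]), array([  2.9, -80.5])) center (array([-0.7, -3.3]), array([  2.9, -94.5]))
handle front top (array([63.7, -0.4]), array([-1.000e-01, -1.589e+02])) foot [253.48560776 317.18984556]
rail bends (array([ 31.7, -34.4]), array([  34., -127.])) (array([31.8, 36.2]), array([ -36.6, -127.2])) nest (array([ 30.2, -23.9]), array([  23.5, -125.5])) (array([30.3, 22.9]), array([ -23.3, -125.6]))
```

Emit:
send_rows([
  [-0.13,-0.12,1.5,0,0,0,55],
  [0,0,2.0,0,0,0,52],
  [0,0,2.0,0,0,0,50],
  [0,0,1.0,0,0,0,50],
  [0,0,0.5,0,0,0,48],
  [0,0,0.1,0,0,0,46],
  [0,0,0,0,0,0,44],
  [0,0,0,0,0,0,42],
], grip_force=20)

```text
time_s: 21.98
tool_pos: [608.2, 8.3, 48.1]
orientation: [-3.139, -0.001, -1.691]
wrist_force: [0.3, 0.5, -0.6]
grip_width: 36.1
```

Run:
```python
from m import *
s=env.get_state(); print(s['time_s'],s['tool_pos'],s['wrist_force'],s['grip_width'],loc(s['tool_pos'][:2]))
snap('wrist','w9.png');snap('scene','s9.png')
im=cv2.imread('pics/w9.png'); cv2.imwrite('pics/w9b.png',cv2.resize(im[100:384,130:380],None,fx=2.1,fy=2.1,interpolation=cv2.INTER_CUBIC))
x0,y0,x1,y1=220,190,320,280
cv2.imwrite('pics/s9c.png',cv2.resize(cv2.imread('pics/s9.png')[y0:y1,x0:x1],None,fx=6,fy=6,interpolation=cv2.INTER_CUBIC))
```

```text
21.9833 [608.24548391   8.34997662  48.11490098] [ 0.33482296  0.53266709 -0.64605013] 36.113611463313866 [  1.8 -94.1]
```

View pics/w9b.png

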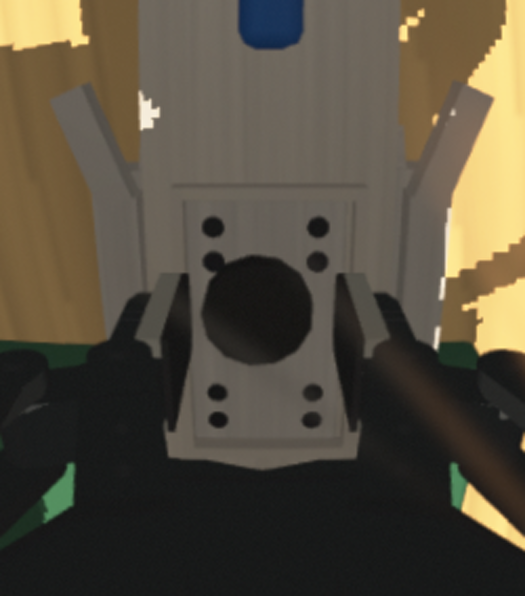

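View pics/s9c.png

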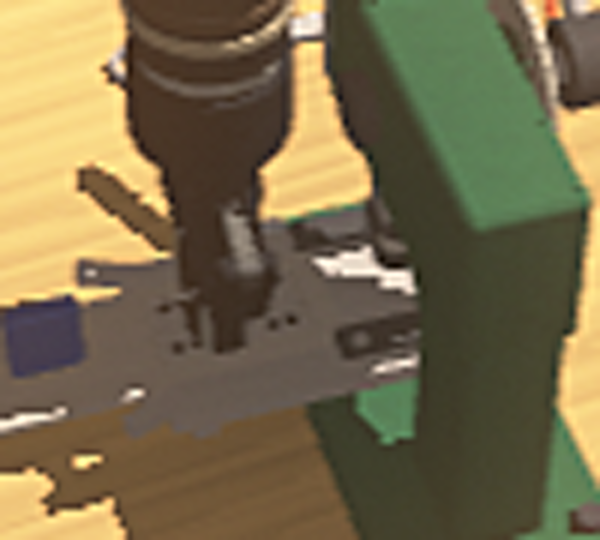

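Run:
```python
from m import *
s=env.get_state(); r=R.from_euler('xyz',s['orientation'])
def g(p,z):
    w=at_z('wrist',(np.array(p)+.5)/2.1-.5+[130,100],z); return np.round(r.inv().apply(w-s['tool_pos'])[:2],1)
H=[(213,227),(214,261),(318,227),(318,261),(218,392),(218,420),(313,392),(312,420)]
A=np.array([g(h,44) for h in H]); print(A.tolist(),A.mean(0))
print('pad',g((202,310),52),g((313,310),52),g((257,255),44),g((257,365),52))
```

```text
[[19.5, -11.9], [10.5, -11.8], [19.6, 14.2], [10.5, 14.5], [-29.0, -11.9], [-38.7, -12.2], [-28.9, 14.5], [-38.7, 14.6]] [-9.4   1.25]
pad [  0.5 -14.5] [ 0.6 12.9] [12.1 -0.9] [-15.2  -0.9]
```

Emit:
send_rows([
  [-0.14,0.12,0.1,0,0,0,42],
  [0,0,0,0,0,0,40],
  [0,0,0,0,0,0,38],
  [0,0,0,0,0,0,36],
  [0,0,0,0,0,0,34],
  [0,0,0,0,0,0,32],
  [0,0,0,0,0,0,30],
  [0,0,0,0,0,0,30],
], grip_force=20)

```text
time_s: 22.75
tool_pos: [606.5, 10.2, 46.0]
orientation: [-3.14, -0.001, -1.691]
wrist_force: [0.4, 0.0, 1.9]
grip_width: 26.9
```

The pad is pinched (width reads 26.9). I'll drag it 8 mm towards the plate middle.

Emit:
send_rows([
  [-0.1,0,0,0,0,0,30],
  [-0.15,0,0,0,0,0,30],
  [-0.15,0,0,0,0,0,30],
  [-0.15,0,0,0,0,0,30],
  [-0.15,0,0,0,0,0,30],
  [-0.1,0,0,0,0,0,30],
  [0,0,0,0,0,0,30],
  [0,0,0,0,0,0,30],
])

```text
time_s: 23.42
tool_pos: [607.5, 18.4, 46.0]
orientation: [-3.14, -0.001, -1.691]
wrist_force: [-0.8, 0.3, 0.8]
grip_width: 26.3
```

Run:
```python
from m import *
s=env.get_state(); print(s['time_s'],s['tool_pos'],s['wrist_force'],s['grip_width'],loc(s['tool_pos'][:2]))
snap('wrist','w10.png')
im=cv2.imread('pics/w10.png'); cv2.imwrite('pics/w10b.png',cv2.resize(im[100:384,130:380],None,fx=2.1,fy=2.1,interpolation=cv2.INTER_CUBIC))
```

```text
23.4167 [607.49951807  18.37827479  45.99508952] [-0.80992274  0.26428118  0.81496935] 26.25309031023579 [ -0.1 -84.2]
```

View pics/w10b.png

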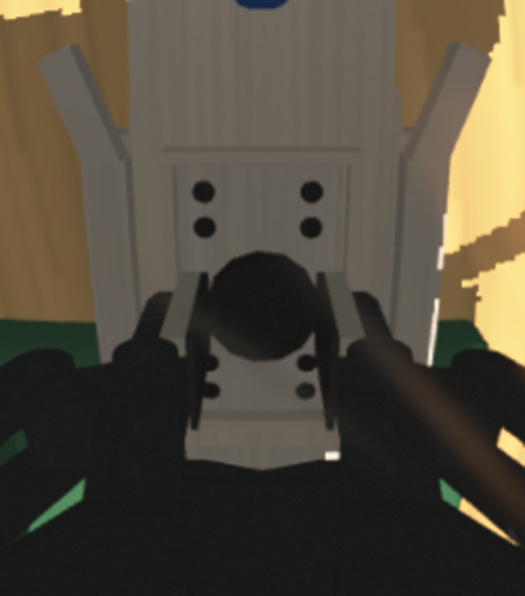

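Run:
```python
from m import *
s=env.get_state(); r=R.from_euler('xyz',s['orientation'])
def g(p,z):
    w=at_z('wrist',(np.array(p)+.5)/2.1-.5+[130,100],z); return np.round(r.inv().apply(w-s['tool_pos'])[:2],1)
H=[(204,191),(205,227),(312,191),(311,227),(210,362),(211,390),(307,362),(305,390)]
A=np.array([g(h,44) for h in H]); print(A.tolist(),A.mean(0))
print('pad',g((206,305),52),g((318,305),52),g((261,251),44),g((261,361),52))
```

```text
[[29.3, -13.7], [20.2, -13.6], [29.4, 12.3], [20.3, 12.3], [-17.9, -13.5], [-26.9, -13.6], [-17.8, 12.4], [-26.8, 12.1]] [ 1.225  -0.6625]
pad [  2.9 -13.2] [ 3.  13.9] [14.   0.1] [-12.7   0.1]
```

The pad is now within about 1 mm of the plate centre both ways. I'll release, rise and go back over the handle.

Emit:
send_rows([
  [0,0,0,0,0,0,34],
  [0,0,0,0,0,0,38],
  [0,0,0,0,0,0,45],
  [0,0,-0.5,0,0,0,50],
  [0,0,-2.0,0,0,0,50],
  [0,0,-2.5,0,0,0,50],
  [0,0,-2.0,0,0,0,50],
  [1.5,0,0,0,0,0,50],
  [2.5,0,0,0,0,0,50],
  [2.5,0,0,0,0,0,50],
])

```text
time_s: 24.3
tool_pos: [599.6, -46.9, 116.4]
orientation: [-3.14, -0.002, -1.689]
wrist_force: [0.7, 0.3, -0.6]
grip_width: 42.7
```

Emit:
send_rows([
  [1.8,-0.03,0,0,0,0,50],
  [0.8,0,0,0,0,0,45],
  [0,0,0,0,0,0,45],
])

```text
time_s: 24.55
tool_pos: [596.3, -74.0, 115.8]
orientation: [-3.141, -0.002, -1.694]
wrist_force: [0.3, 1.0, -0.3]
grip_width: 38.6
```

Run:
```python
from m import *
s=env.get_state(); print(s['time_s'],s['tool_pos'],s['wrist_force'],s['grip_width'],loc(s['tool_pos'][:2]))
snap('wrist','w11.png')
im=cv2.imread('pics/w11.png'); cv2.imwrite('pics/w11b.png',cv2.resize(im[100:384,130:380],None,fx=2.1,fy=2.1,interpolation=cv2.INTER_CUBIC))
```

```text
24.55 [596.26601266 -74.00640122 115.80382664] [ 0.2615937   0.97445553 -0.32352037] 38.58061705430896 [  -0.2 -177.3]
```

View pics/w11b.png

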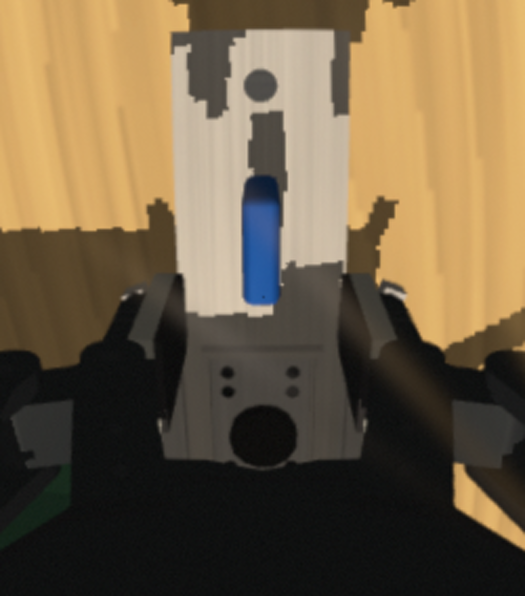

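The pad is at (263,435), centred between the hole columns 227 and 293. I'll re-grip the handle and slide home gently, with speed steps of 1 mm per row at most.

Emit:
send_rows([
  [-0.1,0,1.5,0,0,0,45],
  [-0.05,0,2.0,0,0,0,45],
  [0,0,2.0,0,0,0,45],
  [0,0,0.9,0,0,0,45],
  [0,0,0.3,0,0,0,40],
  [0,0,0,0,0,0,18],
  [0,0,0,0,0,0,12],
  [0,0,0,0,0,0,0],
  [0,0,0,0,0,0,0],
  [0,0,0,0,0,0,0],
], grip_force=60)

```text
time_s: 25.43
tool_pos: [597.6, -70.7, 49.9]
orientation: [-3.139, -0.001, -1.691]
wrist_force: [-0.2, 1.4, 0.6]
grip_width: 11.0
```

Emit:
send_rows([
  [-0.05,0,0,0,0,0,0],
  [-0.12,0,0,0,0,0,0],
  [-0.2,0,0,0,0,0,0],
  [-0.28,0,0,0,0,0,0],
  [-0.35,0,0,0,0,0,0],
  [-0.4,0,0,0,0,0,0],
  [-0.4,0,0,0,0,0,0],
  [-0.4,0,0,0,0,0,0],
  [-0.4,0,0,0,0,0,0],
  [-0.4,0,0,0,0,0,0],
])

```text
time_s: 26.27
tool_pos: [601.2, -43.9, 51.3]
orientation: [-3.137, -0.008, -1.692]
wrist_force: [-4.2, -11.7, 11.8]
grip_width: 11.0
```

Emit:
send_rows([
  [-0.4,0,0,0,0,0,0],
  [-0.4,0,0,0,0,0,0],
  [-0.4,0,0,0,0,0,0],
  [-0.4,0,0,0,0,0,0],
  [-0.4,0,0,0,0,0,0],
  [-0.4,0,0,0,0,0,0],
  [-0.4,0,0,0,0,0,0],
  [-0.35,0,0,0,0,0,0],
  [-0.3,0,0,0,0,0,0],
  [-0.25,0,0,0,0,0,0],
])

```text
time_s: 27.1
tool_pos: [605.6, -7.7, 51.9]
orientation: [-3.137, -0.009, -1.693]
wrist_force: [-5.8, -12.6, 15.3]
grip_width: 11.2
```

Run:
```python
from m import *
s=env.get_state(); print(s['time_s'],s['tool_pos'],s['wrist_force'],s['grip_width'],loc(s['tool_pos'][:2]))
```

```text
27.1 [605.62488457  -7.65426449  51.8605333 ] [ -5.83944639 -12.6083301   15.3008005 ] 11.200783470489464 [   1.1 -110.3]
```

The vertical load has grown to 15 N. The overhung tray was probably tipped slightly when I re-gripped it. It's well onto the deck now, so I'll let it settle level and take a fresh grip.

Emit:
send_rows([
  [0.05,0,0,0,0,0,0],
  [0,0,0,0,0,0,16],
  [0,0,0,0,0,0,20],
  [0,0,0,0,0,0,25],
  [0,0,0,0,0,0,25],
], grip_force=20)

```text
time_s: 27.52
tool_pos: [604.9, -4.5, 48.7]
orientation: [-3.141, -0.001, -1.691]
wrist_force: [-0.3, -0.1, 0.9]
grip_width: 21.1
```

Run:
```python
from m import *
s=env.get_state(); print(s['time_s'],s['tool_pos'],s['orientation'],s['wrist_force'],s['grip_width'],loc(s['tool_pos'][:2]))
snap('scene','s12.png');snap('wrist','w12.png')
x0,y0,x1,y1=200,190,320,280
cv2.imwrite('pics/s12c.png',cv2.resize(cv2.imread('pics/s12.png')[y0:y1,x0:x1],None,fx=6,fy=6,interpolation=cv2.INTER_CUBIC))
im=cv2.imread('pics/w12.png'); cv2.imwrite('pics/w12b.png',cv2.resize(im[100:384,130:380],None,fx=2.1,fy=2.1,interpolation=cv2.INTER_CUBIC))
```

```text
27.5167 [604.88759776  -4.51552182  48.66425221] [-3.14078778e+00 -1.03999922e-03 -1.69067525e+00] [-0.31393701 -0.09741136  0.91494985] 21.109983485602058 [   0.  -107.3]
```

View pics/s12c.png

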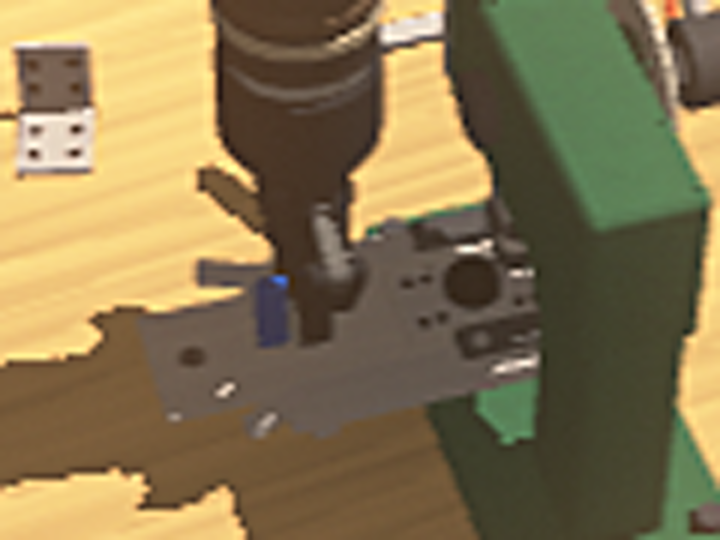

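View pics/w12b.png

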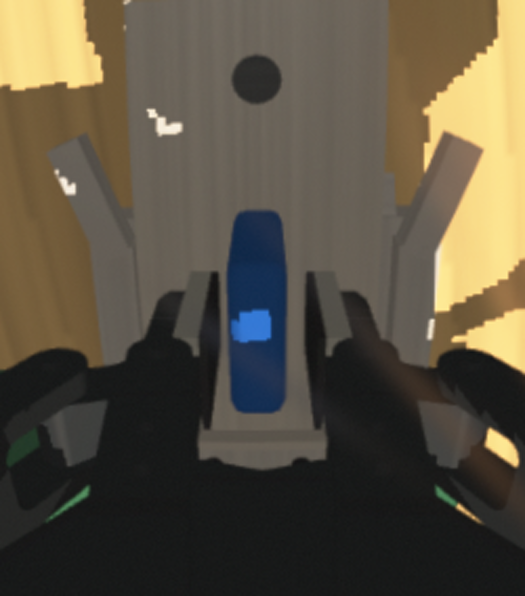

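The tray has settled level, and the pad at (472,282) sits midway between the hole pairs. I'll grip again and push the last 18–20 mm.

Emit:
send_rows([
  [0,0,0,0,0,0,14],
  [0,0,0,0,0,0,8],
  [0,0,0,0,0,0,0],
  [0,0,0,0,0,0,0],
  [0,0,0,0,0,0,0],
], grip_force=50)

```text
time_s: 28.03
tool_pos: [605.0, -4.7, 48.9]
orientation: [-3.14, -0.001, -1.691]
wrist_force: [1.6, 0.1, -0.5]
grip_width: 11.0
```

Emit:
send_rows([
  [-0.05,0,0,0,0,0,0],
  [-0.1,0,0,0,0,0,0],
  [-0.16,0,0,0,0,0,0],
  [-0.2,0,0,0,0,0,0],
  [-0.2,0,0,0,0,0,0],
  [-0.2,0,0,0,0,0,0],
  [-0.2,0,0,0,0,0,0],
  [-0.16,0,0,0,0,0,0],
])

```text
time_s: 28.7
tool_pos: [606.4, 8.2, 48.9]
orientation: [-3.141, -0.001, -1.691]
wrist_force: [0.5, -1.0, -1.2]
grip_width: 11.1
```

Emit:
send_rows([
  [-0.12,0,0,0,0,0,0],
  [-0.1,0,0,0,0,0,0],
  [-0.1,0,0,0,0,0,0],
  [-0.1,0,0,0,0,0,0],
])

```text
time_s: 29.03
tool_pos: [606.9, 12.1, 48.9]
orientation: [-3.141, -0.001, -1.691]
wrist_force: [0.3, -2.0, -2.4]
grip_width: 11.2
```

Emit:
send_rows([
  [-0.1,0,0,0,0,0,0],
  [-0.08,0,0,0,0,0,0],
  [-0.08,0,0,0,0,0,0],
])

```text
time_s: 29.28
tool_pos: [607.2, 14.7, 48.9]
orientation: [-3.141, -0.001, -1.691]
wrist_force: [-1.1, -1.3, -3.1]
grip_width: 11.3
```

Emit:
send_rows([
  [-0.08,0,0,0,0,0,0],
  [-0.08,0,0,0,0,0,0],
  [-0.08,0,0,0,0,0,0],
])

```text
time_s: 29.53
tool_pos: [607.6, 16.7, 48.9]
orientation: [-3.14, -0.002, -1.691]
wrist_force: [-0.3, -3.3, -2.5]
grip_width: 11.0
```

Emit:
send_rows([
  [-0.08,0,0,0,0,0,0],
  [-0.08,0,0,0,0,0,0],
  [-0.08,0,0,0,0,0,0],
])

```text
time_s: 29.78
tool_pos: [607.9, 16.9, 49.3]
orientation: [-3.14, -0.007, -1.692]
wrist_force: [-1.2, -13.6, 0.5]
grip_width: 11.5
```

Emit:
send_rows([
  [-0.1,0,0,0,0,0,0],
  [-0.1,0,0,0,0,0,0],
  [0,0,0,0,0,0,0],
])

```text
time_s: 30.03
tool_pos: [608.0, 16.9, 49.7]
orientation: [-3.139, -0.01, -1.693]
wrist_force: [-2.7, -17.3, 3.5]
grip_width: 11.5
```

Emit:
send_rows([
  [0.25,0,0,0,0,0,0],
  [0.1,0,0,0,0,0,8],
  [0,0,0,0,0,0,20],
  [0,0,0,0,0,0,35],
  [0,0,0,0,0,0,45],
  [0,0,-0.5,0,0,0,45],
  [0,0,-1.5,0,0,0,45],
  [0,0,-2.5,0,0,0,45],
  [0,0,-2.5,0,0,0,45],
  [0,0,0,0,0,0,45],
], grip_force=30)

```text
time_s: 30.87
tool_pos: [610.3, 18.5, 124.9]
orientation: [-3.132, 0.0, -1.69]
wrist_force: [-0.3, -0.1, 1.3]
grip_width: 38.6
```

Run:
```python
from m import *
s=env.get_state(); print(s['time_s'],s['tool_pos'],s['orientation'],s['wrist_force'],s['grip_width'],loc(s['tool_pos'][:2]))
snap('wrist','w13.png')
im=cv2.imread('pics/w13.png'); cv2.imwrite('pics/w13b.png',cv2.resize(im,None,fx=1.5625,fy=1.5625,interpolation=cv2.INTER_CUBIC))
cv2.imwrite('pics/w13z.png',cv2.resize(im[235:330,200:310],None,fx=6,fy=6,interpolation=cv2.INTER_CUBIC))
```

```text
30.8667 [610.34063494  18.4820438  124.89382172] [-3.13223405e+00  2.68421328e-04 -1.69044921e+00] [-0.30713005 -0.06674383  1.34635532] 38.634508765249485 [  2.7 -83.8]
```

View pics/w13b.png

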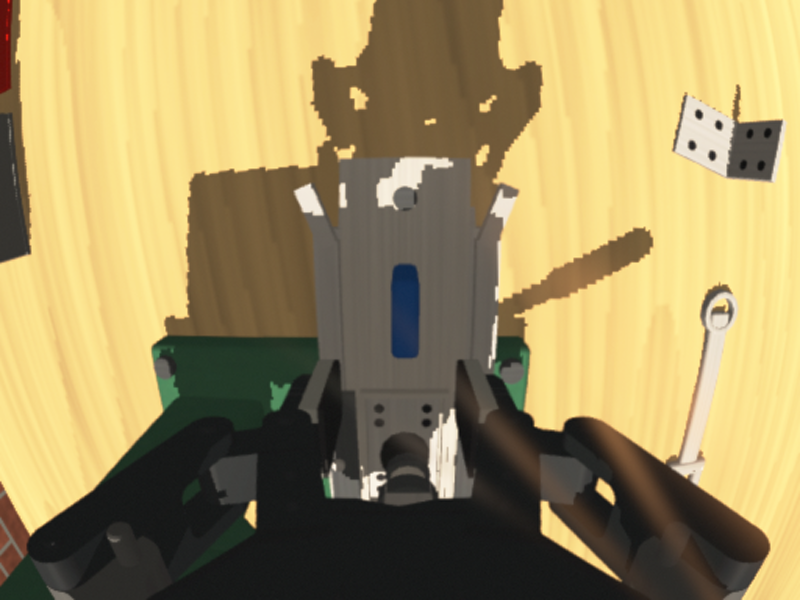

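View pics/w13z.png

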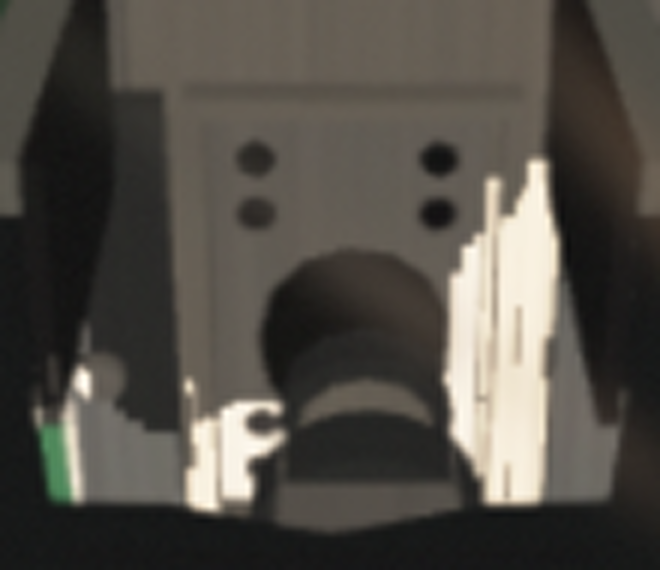

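The pad is centred: its rear edge is about 6 mm past the inner holes, the same as at the start. Next I'll check that it is home and plan the lever approach.

Run:
```python
from m import *
f=1.5625
g=lambda p,z: loc(at_z('wrist',((p[0]+.5)/f-.5,(p[1]+.5)/f-.5),z)[:2])
for n,p,z in (('rear L',(339,159),40),('rear R',(470,158),40),('flareL out',(309,184),44),('flareRo',(503,185),44),('bendL',(337,231),35),('bendR',(475,231),35),('nest rear',(405,392),46),('handle front',(405,357),80)): print(n,g(p,z))
s=env.get_state();print(s['joints'])
plan([600,0,200],down(-1.691),4,100)
planz([440,60,370],1.57,15,100,[600,0,200],down(-1.691))
```

```text
rear L [  31. -161.]
rear R [ -32.  -161.7]
flareL out [  45.1 -149.2]
flareRo [ -47.7 -149.1]
bendL [  33.1 -125.1]
bendR [ -36.  -125.4]
nest rear [ -1.3 -42.4]
handle front [ -0.9 -76.2]
[ 3.07811713e-02  2.98810693e-01 -6.24442412e-02  1.20218247e+00
 -1.17459530e-03 -1.42039155e+00]
[[0.487,0.172,-1.934,-0.002,-0,0,100],[0.487,0.176,-1.934,-0.002,-0,0,100],[0.487,0.179,-1.933,-0.002,-0,0,100],[0.487,0.183,-1.933,-0.002,-0,0,100]]
max shift 1.934 norm 20.017156535903883 turn 0.0018685694543046243
[[-0.27,1.11,-1.13,0,0,0.1,100],[-0.15,1.13,-1.13,0,0,0.1,100],[-0.03,1.14,-1.13,0,0,0.1,100],[0.09,1.14,-1.13,0,0,0.1,100],[0.2,1.12,-1.13,0,0,0.1,100],[0.32,1.09,-1.13,0,0,0.1,100],[0.43,1.05,-1.13,0,0,0.1,100],[0.54,1,-1.13,0,0,0.1,100],[0.64,0.94,-1.13,0,0,0.1,100],[0.74,0.87,-1.13,0,0,0.1,100]]
[[0.82,0.79,-1.13,0,0,0.1,100],[0.9,0.7,-1.13,0,0,0.1,100],[0.97,0.6,-1.13,0,0,0.1,100],[1.03,0.49,-1.13,0,0,0.1,100],[1.07,0.38,-1.13,0,0,0.1,100]]
0.10466666666666667
```

The rear edge is 36 mm past the rail bend and 12 mm past the flare tips, the same as the first time and matching home (35 and 13). Now to the lever.

Emit:
send_rows([
  [0.3,0.1,-1.5,0,0,0,60],
  [0.6,0.18,-2.0,0,0,0,80],
  [0.6,0.18,-2.0,0,0,0,100],
  [0.5,0.18,-2.0,0,0,0,100],
  [-0.27,1.11,-1.13,0,0,0.105,100],
  [-0.15,1.13,-1.13,0,0,0.105,100],
  [-0.03,1.14,-1.13,0,0,0.105,100],
  [0.09,1.14,-1.13,0,0,0.105,100],
  [0.2,1.12,-1.13,0,0,0.105,100],
  [0.32,1.09,-1.13,0,0,0.105,100],
])

```text
time_s: 31.75
tool_pos: [533.9, 23.5, 261.6]
orientation: [-3.141, -0.001, -2.326]
wrist_force: [0.6, -0.6, 0.1]
grip_width: 85.0
```

Emit:
send_rows([
  [0.43,1.05,-1.13,0,0,0.105,100],
  [0.54,1.0,-1.13,0,0,0.105,100],
  [0.64,0.94,-1.13,0,0,0.105,100],
  [0.74,0.87,-1.13,0,0,0.105,100],
  [0.82,0.79,-1.13,0,0,0.105,100],
  [0.9,0.7,-1.13,0,0,0.105,100],
  [0.97,0.6,-1.13,0,0,0.105,100],
  [1.03,0.49,-1.13,0,0,0.105,100],
  [1.07,0.38,-1.13,0,0,0.105,100],
  [0,0,0,0,0,0,100],
])

```text
time_s: 32.58
tool_pos: [437.8, 60.2, 365.4]
orientation: [-3.141, 0.004, 3.016]
wrist_force: [-0.2, 0.7, 0.8]
grip_width: 85.7
```

Run:
```python
from m import *
s=env.get_state(); print(s['time_s'],s['tool_pos'],s['orientation'],s['joints'],s['grip_width'])
snap('wrist','w14.png')
im=cv2.imread('pics/w14.png'); cv2.imwrite('pics/w14b.png',cv2.resize(im,None,fx=1.5625,fy=1.5625,interpolation=cv2.INTER_CUBIC))
snap('top','t14.png');snap('scene','s14.png')
for l in ('lever_grip','lever_pivot'):
  for n in ('top','scene'): print(l,n,[(np.round(x['pixel'],1),round(x['score'],2)) for x in cams.landmark_of(n,l)[:2]])
```

```text
32.5833 [437.76415183  60.17254084 365.351111  ] [-3.14145381  0.00398631  3.01585564] [ 1.37381256e-01  3.53613038e-03  1.25785050e-01  1.68923224e+00
 -1.17087032e-03  2.63116318e-01] 85.66927904089889
lever_grip top [(array([196.8, 186.7]), 0.64), (array([288.4, 246.1]), 0.41)]
lever_grip scene [(array([303.8, 131.9]), 0.62)]
lever_pivot top [(array([210.6, 146.2]), 0.68), (array([286.8, 244.5]), 0.41)]
lever_pivot scene [(array([316.4, 201.8]), 0.76), (array([365.1, 188.5]), 0.21)]
```

View pics/w14b.png

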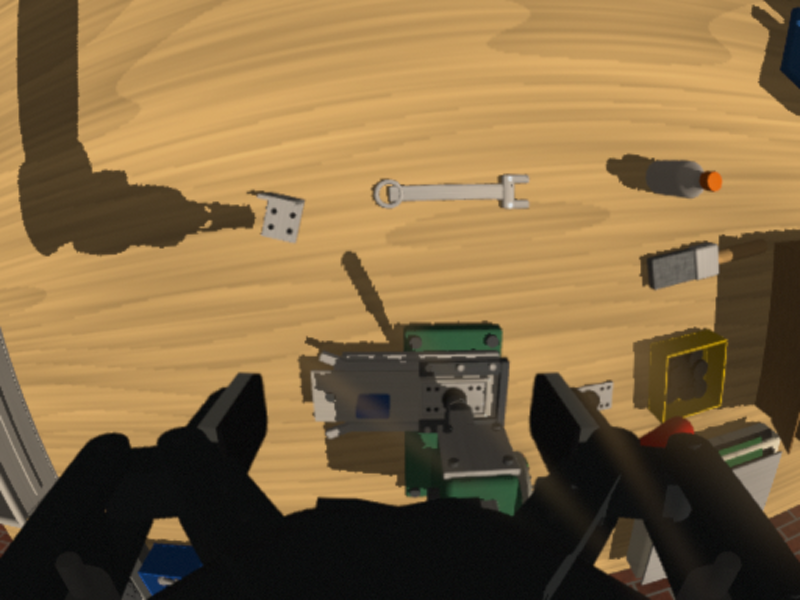

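View pics/s14.png

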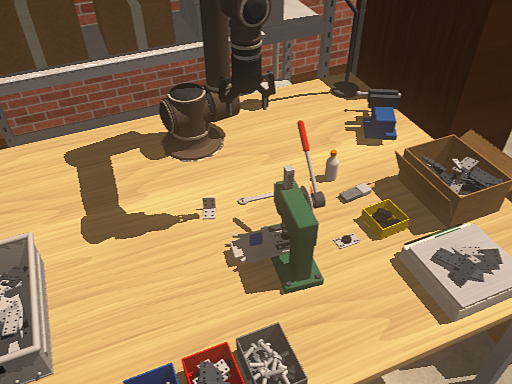

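The pad and foot line up at (455,397) in the wrist view, and the lever is upright with its grip at (303,133) in the scene view. I'll move above the grip, then down around it.

Run:
```python
from m import *
a=tri([ray('scene',(303.8,131.9)),ray('top',(196.8,186.7))]);b=tri([ray('scene',(316.4,201.8)),ray('top',(210.6,146.2))])
print(a,b, np.arctan2(a[0][2]-b[0][2],np.linalg.norm((a[0]-b[0])[:2])),np.linalg.norm(a[0]-b[0]))
plan([524,188,385],down(np.pi-.12),8,100)
```

```text
(array([520.58487865, 190.00160714, 321.03977145]), [np.float64(3.1971835657016774), np.float64(3.1971835657015424)]) (array([649.55196318, 176.90053745, 178.93305522]), [np.float64(1.6104762899095135), np.float64(1.610476289909449)]) 0.8312775511890695 192.3498523986697
[[-0.856,1.726,-0.289,-0,-0,-0,100],[-0.857,1.726,-0.288,-0,-0,-0,100],[-0.858,1.726,-0.288,-0,-0,-0,100],[-0.859,1.725,-0.287,-0,-0,-0,100],[-0.859,1.725,-0.287,-0,-0,-0,100],[-0.86,1.725,-0.286,-0,-0,-0,100],[-0.861,1.724,-0.286,-0,-0,-0,100],[-0.862,1.724,-0.286,-0,-0,-0,100]]
max shift 1.726 norm 19.48528822100467 turn 0.0004955479479561382
```

Emit:
send_rows([
  [-0.5,1.2,-0.5,0,0,0,100],
  [-0.9,1.8,-0.5,0,0,0,100],
  [-0.9,1.8,-0.4,0,0,0,100],
  [-0.9,1.8,-0.3,0,0,0,100],
  [-0.9,1.8,-0.2,0,0,0,100],
  [-0.9,1.8,-0.1,0,0,0,100],
  [-0.9,1.8,0,0,0,0,100],
  [-0.6,1.2,0,0,0,0,100],
  [-0.4,0.6,0,0,0,0,100],
  [0,0,0,0,0,0,100],
])

```text
time_s: 33.77
tool_pos: [525.2, 188.7, 381.5]
orientation: [-3.139, -0.001, 3.019]
wrist_force: [0.3, -0.4, -0.2]
grip_width: 85.3
```

Run:
```python
from m import *
s=env.get_state(); print(s['time_s'],s['tool_pos'],s['orientation'],s['grip_width'],s['wrist_force'])
snap('wrist','w15.png')
im=cv2.imread('pics/w15.png'); cv2.imwrite('pics/w15b.png',cv2.resize(im,None,fx=1.5625,fy=1.5625,interpolation=cv2.INTER_CUBIC))
```

```text
33.7667 [525.22332782 188.73048535 381.54890631] [-3.13931161e+00 -7.61218130e-04  3.01862826e+00] 85.34901128617531 [ 0.30453047 -0.4493788  -0.1636577 ]
```

View pics/w15b.png

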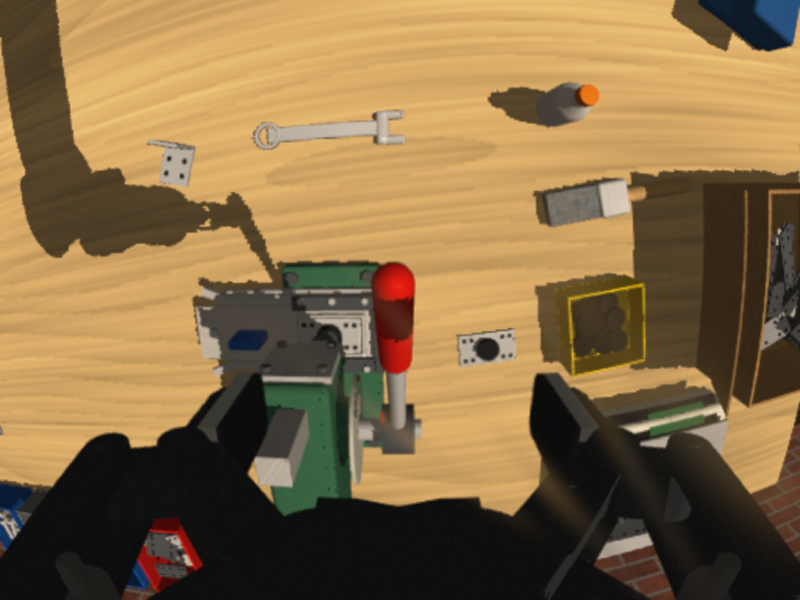

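The red grip at (393,315) stands centred between the fingers and parallel to them. I'll go down and pinch it.

Emit:
send_rows([
  [0,0,1.5,0,0,0,100],
  [0,0,2.5,0,0,0,100],
  [0,0,2.3,0,0,0,80],
  [0,0,1.3,0,0,0,60],
  [0,0,0.6,0,0,0,45],
  [0,0,0,0,0,0,35],
  [0,0,0,0,0,0,25],
  [0,0,0,0,0,0,10],
  [0,0,0,0,0,0,10],
  [0,0,0,0,0,0,10],
], grip_force=35)

```text
time_s: 34.65
tool_pos: [524.4, 186.8, 302.5]
orientation: [-3.139, 0.003, 3.017]
wrist_force: [-2.9, -6.4, 2.4]
grip_width: 17.1
```

Run:
```python
from m import *
s=env.get_state(); print(s['time_s'],s['tool_pos'],s['orientation'],s['grip_width'],s['wrist_force'])
snap('wrist','w16.png');snap('scene','s16.png')
im=cv2.imread('pics/w16.png'); cv2.imwrite('pics/w16b.png',cv2.resize(im,None,fx=1.5625,fy=1.5625,interpolation=cv2.INTER_CUBIC))
x0,y0,x1,y1=240,80,360,230
cv2.imwrite('pics/s16c.png',cv2.resize(cv2.imread('pics/s16.png')[y0:y1,x0:x1],None,fx=4,fy=4,interpolation=cv2.INTER_CUBIC))
```

```text
34.65 [524.38209653 186.80284528 302.50712123] [-3.13905599e+00  2.74268058e-03  3.01695692e+00] 17.060040116990685 [-2.87002762 -6.3808443   2.41042453]
```

View pics/w16b.png

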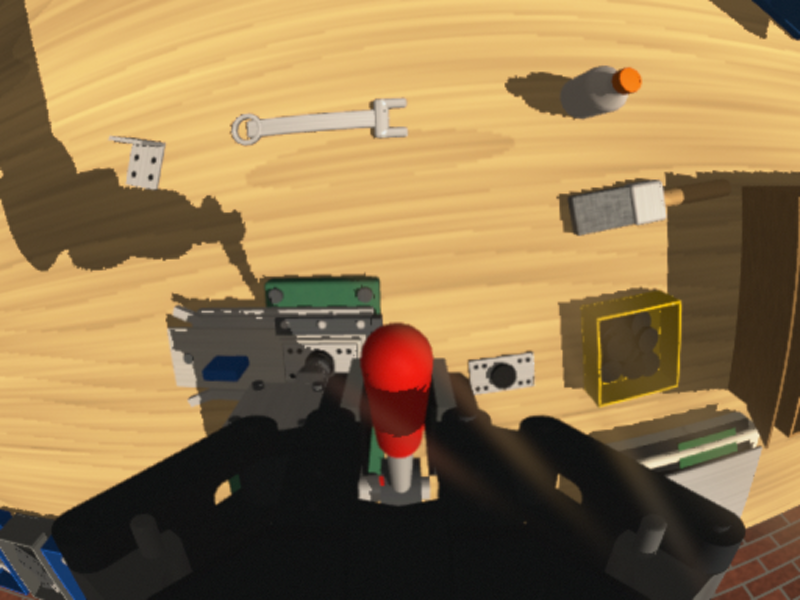

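View pics/s16c.png

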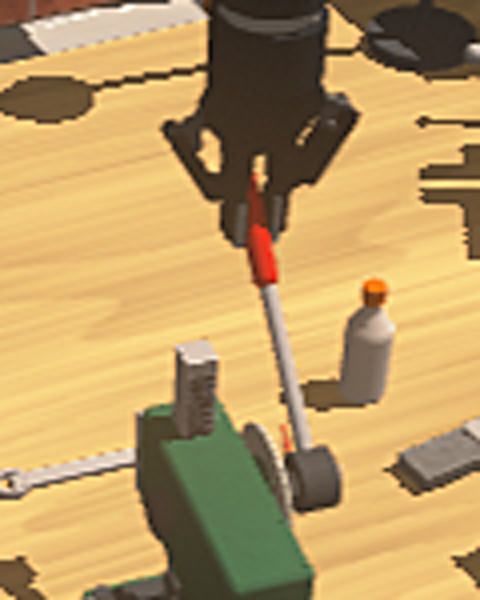

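Run:
```python
import numpy as np
r=18.15
for n in (20,):
    p=np.linspace(.75,0,n+1)
    for i in range(n): print([round(r*(np.cos(p[i+1])-np.cos(p[i])),2),0,round(-r*(np.sin(p[i+1])-np.sin(p[i])),2)],end=' ')
```

```text
[np.float64(0.45), 0, np.float64(0.51)] [np.float64(0.44), 0, np.float64(0.52)] [np.float64(0.42), 0, np.float64(0.54)] [np.float64(0.39), 0, np.float64(0.55)] [np.float64(0.37), 0, np.float64(0.57)] [np.float64(0.35), 0, np.float64(0.58)] [np.float64(0.33), 0, np.float64(0.6)] [np.float64(0.31), 0, np.float64(0.61)] [np.float64(0.28), 0, np.float64(0.62)] [np.float64(0.26), 0, np.float64(0.63)] [np.float64(0.24), 0, np.float64(0.64)] [np.float64(0.21), 0, np.float64(0.65)] [np.float64(0.19), 0, np.float64(0.65)] [np.float64(0.16), 0, np.float64(0.66)] [np.float64(0.14), 0, np.float64(0.67)] [np.float64(0.11), 0, np.float64(0.67)] [np.float64(0.09), 0, np.float64(0.67)] [np.float64(0.06), 0, np.float64(0.68)] [np.float64(0.04), 0, np.float64(0.68)] [np.float64(0.01), 0, np.float64(0.68)]
```

Emit:
send_rows([
  [0.22,0.05,0.25,0,0,0,10],
  [0.23,0.05,0.26,0,0,0,10],
  [0.44,0,0.52,0,0,0,10],
  [0.42,0,0.54,0,0,0,10],
  [0.39,0,0.55,0,0,0,10],
])

```text
time_s: 35.17
tool_pos: [507.9, 188.7, 282.1]
orientation: [-3.137, 0.005, 3.016]
wrist_force: [-2.6, -10.4, 7.1]
grip_width: 16.7
```

Run:
```python
from m import *
s=env.get_state(); print(s['time_s'],s['tool_pos'],s['orientation'],s['grip_width'],s['wrist_force'],s['torque'])
```

```text
35.1667 [507.94236847 188.70925003 282.14867989] [-3.13712215  0.0054173   3.01629554] 16.699577458972936 [ -2.64879487 -10.37423025   7.0856633 ] [-1.96447617  0.29003314  0.13741082]
```

The side load grew, so I'll correct the lateral offset the other way while going on down.

Emit:
send_rows([
  [0.37,-0.07,0.57,0,0,0,10],
  [0.35,-0.07,0.58,0,0,0,10],
  [0.33,-0.06,0.6,0,0,0,10],
  [0.31,0,0.61,0,0,0,10],
  [0.28,0,0.62,0,0,0,10],
])

```text
time_s: 35.58
tool_pos: [491.4, 190.5, 252.4]
orientation: [-3.141, 0.005, 3.017]
wrist_force: [-2.6, -3.8, 7.6]
grip_width: 16.6
```

Run:
```python
from m import *
s=env.get_state(); print(s['time_s'],s['tool_pos'],s['orientation'],s['grip_width'],s['wrist_force'],s['torque'])
h=s['tool_pos']+[0,0,-0+18.7]; d=h-np.array([656.5,172.9,195]); print('phi',np.arctan2(d[2],-(d[0]*np.cos(-.12)+d[1]*np.sin(-.12))), np.linalg.norm(d))
```

```text
35.5833 [491.42131935 190.54312432 252.42299005] [-3.14101994  0.00460242  3.01733809] 16.61858326075341 [-2.63957608 -3.81215589  7.58786936] [-0.60330175  0.3877435   0.13768132]
phi 0.42995138297575014 182.63887936557688
```

Emit:
send_rows([
  [0.26,-0.05,0.63,0,0,0,10],
  [0.24,0,0.64,0,0,0,10],
  [0.21,0,0.65,0,0,0,10],
  [0.19,0,0.65,0,0,0,10],
  [0.16,0,0.66,0,0,0,10],
])

```text
time_s: 36.0
tool_pos: [480.9, 191.7, 220.0]
orientation: [3.142, 0.004, 3.018]
wrist_force: [-3.7, -2.7, 6.7]
grip_width: 16.8
```

Emit:
send_rows([
  [0.14,0,0.67,0,0,0,10],
  [0.11,0,0.67,0,0,0,10],
  [0.09,0,0.67,0,0,0,10],
  [0.06,0,0.6,0,0,0,10],
  [0.04,0,0.5,0,0,0,10],
  [0,0,0,0,0,0,10],
])

```text
time_s: 36.5
tool_pos: [476.7, 192.2, 188.2]
orientation: [-3.141, 0.003, 3.018]
wrist_force: [-2.5, -1.9, 7.0]
grip_width: 16.8
```

Run:
```python
from m import *
s=env.get_state(); print(s['time_s'],s['tool_pos'],s['orientation'],s['grip_width'],s['wrist_force'],s['torque'])
h=s['tool_pos']+[0,0,-0+18.7]; d=h-np.array([656.5,172.9,195]); print('phi',np.arctan2(d[2],-(d[0]*np.cos(-.12)+d[1]*np.sin(-.12))), np.linalg.norm(d))
snap('wrist','w17.png');snap('scene','s17.png')
im=cv2.imread('pics/w17.png'); cv2.imwrite('pics/w17b.png',cv2.resize(im,None,fx=1.5625,fy=1.5625,interpolation=cv2.INTER_CUBIC))
x0,y0,x1,y1=220,120,350,270
cv2.imwrite('pics/s17c.png',cv2.resize(cv2.imread('pics/s17.png')[y0:y1,x0:x1],None,fx=4,fy=4,interpolation=cv2.INTER_CUBIC))
```

```text
36.5 [476.71837009 192.19184485 188.21646495] [-3.14107563  0.00342671  3.01759302] 16.761572883370988 [-2.51266554 -1.89220326  6.98392009] [-0.48765869  0.42898315  0.11965594]
phi 0.06581510486738083 181.20599291252938
```

View pics/w17b.png

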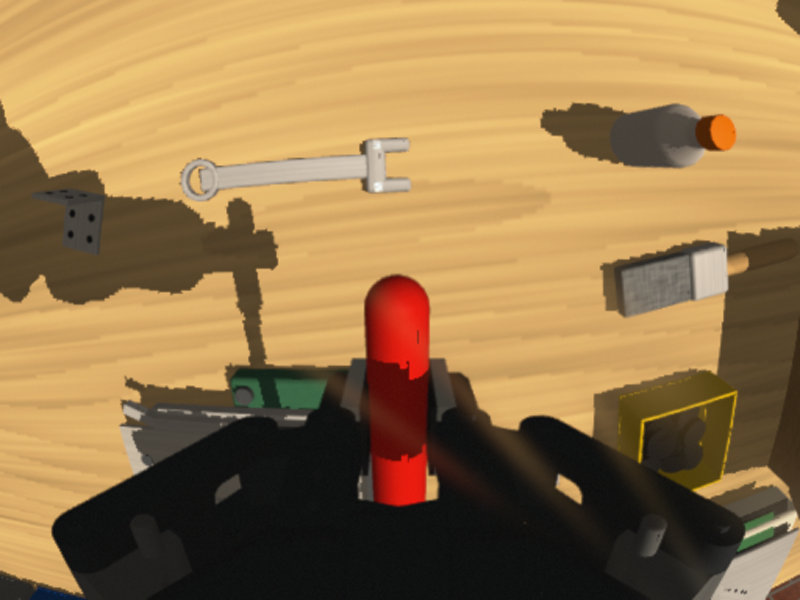

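View pics/s17c.png

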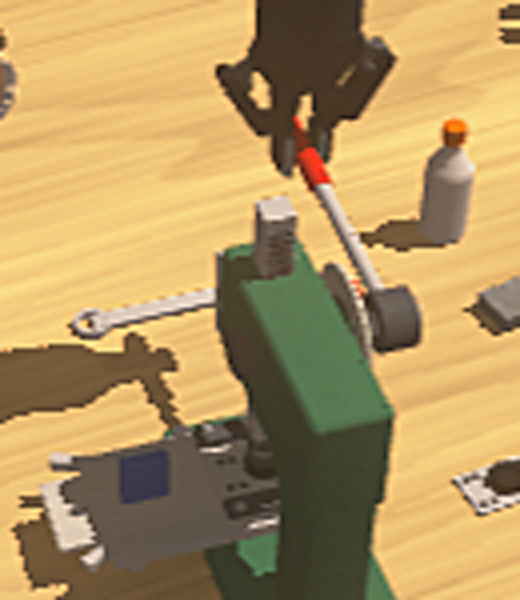

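Emit:
send_rows([
  [0.03,0,0.3,0,0,0,10],
  [0.02,0,0.3,0,0,0,10],
  [0.01,0,0.25,0,0,0,10],
  [0,0,0.15,0,0,0,10],
  [0,0,0,0,0,0,10],
  [0,0,0,0,0,0,10],
])

```text
time_s: 37.1
tool_pos: [476.4, 192.2, 179.1]
orientation: [-3.141, 0.004, 3.018]
wrist_force: [-4.5, -2.9, 8.9]
grip_width: 16.9
```

```bash
cat > lev.py <<'E'
from m import *
s=env.get_state(); print(s['time_s'],s['tool_pos'],s['orientation'],s['grip_width'],s['wrist_force'],s['torque'])
h=s['tool_pos']+[0,0,18.7]; piv=np.array([656.5,172.9,195]); d=h-piv; print('phi',np.arctan2(d[2],-(d[0]*np.cos(-.12)+d[1]*np.sin(-.12))), np.linalg.norm(d))
import sys
t=sys.argv[1]
snap('wrist',f'w{t}.png');snap('scene',f's{t}.png')
x0,y0,x1,y1=270,130,340,220
im=cv2.resize(cv2.imread(f'pics/s{t}.png')[y0:y1,x0:x1],None,fx=8,fy=8,interpolation=cv2.INTER_CUBIC)
cv2.imwrite(f'pics/s{t}c.png',im[:600])
for phi,col in ((0,(0,255,0)),(.1,(255,0,0)),(-.1,(255,255,0))):
    v=np.array([-np.cos(-.12)*np.cos(phi),-np.sin(-.12)*np.cos(phi),np.sin(phi)])
    a,b=[tuple(int(q) for q in (proj('scene',piv+v*k)-[x0,y0]+.5)*8) for k in (0,135)]
    cv2.line(im,a,b,col,1)
cv2.imwrite(f'pics/s{t}d.png',im[:600])
E
python3 lev.py 18
```

```text
37.1 [476.44940234 192.22094113 179.13775482] [-3.14124178  0.00427873  3.01750341] 16.87455007885165 [-4.46786318 -2.94692734  8.91774351] [-0.57232526  0.44612554  0.10101065]
phi 0.015670968442776458 181.10651378569898
```

View pics/s18d.png

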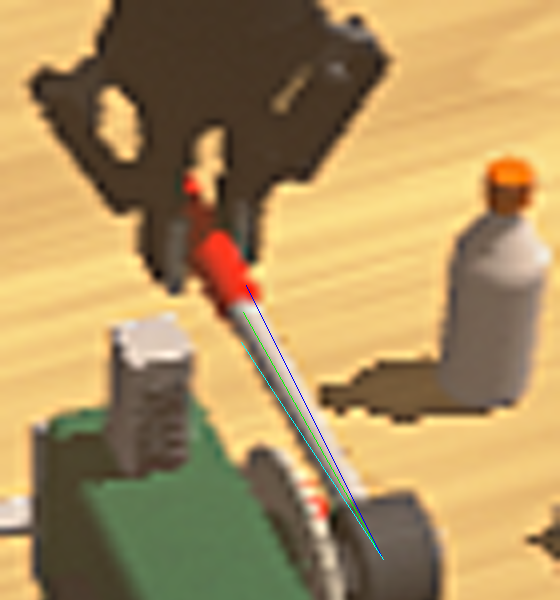

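View pics/s18c.png

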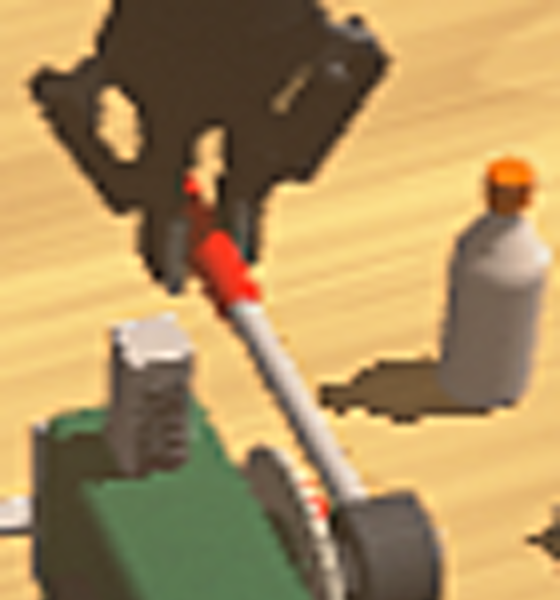

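The lever lies close to the predicted level line, with the bar from (240,310) to (350,490). I'll measure the bar slope more carefully, using the raised picture as a check.

```bash
cat > bar.py <<'E'
from m import *
from scipy.optimize import brentq
def bar(f,ya,yb,xa,xb):
    im=cv2.imread(f'pics/{f}.png').astype(float); hsv=cv2.cvtColor(im.astype(np.uint8),cv2.COLOR_BGR2HSV)
    P=[]
    for y in range(ya,yb):
        x0=int(xa+(xb-xa)*(y-ya)/(yb-ya)); xs=np.arange(x0-6,x0+8)
        w=np.clip(70-hsv[y,xs,1].astype(float),0,None)  # low saturation = metal
        if w.sum()>60: P.append(((w*xs).sum()/w.sum(),y))
    P=np.array(P); A=np.polyfit(P[:,1],P[:,0],1); r=P[:,0]-np.polyval(A,P[:,1]); return A,r.std(),len(P),P[0],P[-1]
def pred(phi,k0,k1,piv):
    v=np.array([-np.cos(-.12)*np.cos(phi),.1197*np.cos(phi),np.sin(phi)])
    a,b=proj('scene',piv+v*k0),proj('scene',piv+v*k1); return (b[0]-a[0])/(b[1]-a[1])
piv=np.array([655.,174,195])
import sys
for f,ya,yb,xa,xb in [('s14',154,186,306,315)]+[(sys.argv[1],170,190,int(sys.argv[2]),int(sys.argv[3]))]:
    A,sd,n,p0,p1=bar(f,ya,yb,xa,xb); print(f,A,sd,n,p0,p1)
    for ph in ((.65,.75,.85) if f=='s14' else (-.1,-.05,0,.05,.1)): print(ph,round(pred(ph,30,125,piv),3))
    lo,hi=(.4,1.1) if f=='s14' else (-.3,.3)
    try: print('phi',brentq(lambda q:pred(q,30,125,piv)-A[0],lo,hi))
    except Exception as e: print(e)
E
python3 bar.py s18 301 313
```

```text
s14 [2.32893754e-01 2.71316910e+02] 0.23488246292024653 32 [307.23170732 154.        ] [314.32692308 185.        ]
0.65 0.256
0.75 0.222
0.85 0.188
phi 0.7173347230229657
s18 [  0.52903831 211.29794457] 0.3015574445998948 20 [301.33018868 170.        ] [310.90052356 189.        ]
-0.1 0.655
-0.05 0.61
0 0.569
0.05 0.533
0.1 0.501
phi 0.05647064227786573
```

```bash
cat > bar2.py <<'E'
from m import *
from scipy.optimize import least_squares
import sys
def centre(f,rows,a0):
    S=cv2.cvtColor(cv2.imread(f'pics/{f}.png'),cv2.COLOR_BGR2HSV)[:,:,1].astype(float)
    out=[]
    for y in rows:
        xc=np.polyval(a0,y); xs=np.arange(xc-7,xc+7.01,.1); p=np.interp(xs,np.arange(512),S[y])
        i=np.argmin(p[40:100])+40; mn=p[i]
        l=p[:i].max(); r=p[i:].max(); 
        if min(l,r)-mn<40: continue
        L=i; 
        while L>0 and p[L]<(l+mn)/2: L-=1
        Q=i
        while Q<len(p)-1 and p[Q]<(r+mn)/2: Q+=1
        out.append(((xs[L]+xs[Q])/2,y,xs[Q]-xs[L]))
    return np.array(out)
R1=centre('s14',range(154,186),[.2329,271.3]); 
t=sys.argv[1]
R2=centre(t,range(169,191),[float(sys.argv[2]),float(sys.argv[3])])
print(np.round(R1[::4],1).tolist()); print(np.round(R2[::2],1).tolist())
piv=np.array([655.,174,195]); 
def line(phi,off,ys):
    v=np.array([-np.cos(-.12)*np.cos(phi),.1197*np.cos(phi),np.sin(phi)])
    a,b=proj('scene',piv+off+v*20),proj('scene',piv+off+v*125); return a[0]+(b[0]-a[0])*(ys-a[1])/(b[1]-a[1])
def res(q):
    # off in x and y of the pivot (weak prior 3 mm), phi free
    off=np.array([q[0],q[1],q[2]])
    return np.r_[line(.75,off,R1[:,1])-R1[:,0],line(q[3],off,R2[:,1])-R2[:,0],np.array(q[:3])/3*.5]
s=least_squares(res,[0,0,0,0.],loss='soft_l1',f_scale=.4); print(s.x, np.abs(s.fun).mean())
for y in (.72,.75,.78):
    pass
E
python3 bar2.py s18 .529 211.3
```

```text
[[307.4, 154.0, 4.0], [308.4, 158.0, 3.8], [309.3, 162.0, 3.9], [310.3, 166.0, 3.9], [311.3, 170.0, 4.0], [311.8, 174.0, 4.2], [312.8, 178.0, 5.1], [313.5, 182.0, 4.0]]
[[300.5, 169.0, 4.5], [301.5, 171.0, 4.5], [302.5, 173.0, 4.2], [303.9, 175.0, 4.9], [304.9, 177.0, 4.8], [306.4, 179.0, 4.2], [307.5, 181.0, 4.4], [308.6, 183.0, 4.3], [309.5, 185.0, 4.4], [310.5, 187.0, 4.4], [311.9, 189.0, 4.9]]
[-0.28539353 -0.16173402  0.16165169  0.0041531 ] 0.11299737794727738
```

With the pivot bias fitted out, the bar gives 0.004 rad above level, and the arm kinematics give about 0.006. I'll go down 1 mm more, then check everything.

Emit:
send_rows([
  [0,0,0.1,0,0,0,10],
  [0,0,0,0,0,0,10],
  [0,0,0,0,0,0,10],
  [0,0,0,0,0,0,10],
])

```text
time_s: 37.53
tool_pos: [476.5, 192.2, 178.2]
orientation: [-3.141, 0.004, 3.017]
wrist_force: [-3.9, -2.4, 8.1]
grip_width: 16.8
```

```bash
python3 lev.py 19; python3 bar2.py s19 .529 211.3
python3 - <<'E'
from h import *
snap('top','t19.png')
a=cv2.resize(cv2.imread('pics/t19.png')[100:250,170:310],None,fx=4,fy=4,interpolation=cv2.INTER_CUBIC); cv2.imwrite('pics/t19c.png',a)
a=cv2.resize(cv2.imread('pics/s19.png')[200:290,225:335],None,fx=6.5,fy=6.5,interpolation=cv2.INTER_CUBIC); cv2.imwrite('pics/s19e.png',a)
E
```

```text
37.5333 [476.49158215 192.2447282  178.19737461] [-3.14132155  0.00436573  3.01745119] 16.801374763551234 [-3.86514057 -2.36204349  8.0978114 ] [-0.62944079  0.45417442  0.12669832]
phi 0.010480628372285703 181.05482329142575
[[307.4, 154.0, 4.0], [308.4, 158.0, 3.8], [309.3, 162.0, 3.9], [310.3, 166.0, 3.9], [311.3, 170.0, 4.0], [311.8, 174.0, 4.2], [312.8, 178.0, 5.1], [313.5, 182.0, 4.0]]
[[300.5, 169.0, 4.5], [301.5, 171.0, 4.4], [302.5, 173.0, 4.4], [303.6, 175.0, 4.2], [305.0, 177.0, 4.9], [306.1, 179.0, 4.6], [307.5, 181.0, 4.3], [308.5, 183.0, 4.4], [309.6, 185.0, 4.4], [310.5, 187.0, 4.4], [311.9, 189.0, 4.9]]
[-0.27277243 -0.16358429  0.149158   -0.00031654] 0.11370665621607702
```

View pics/s19e.png

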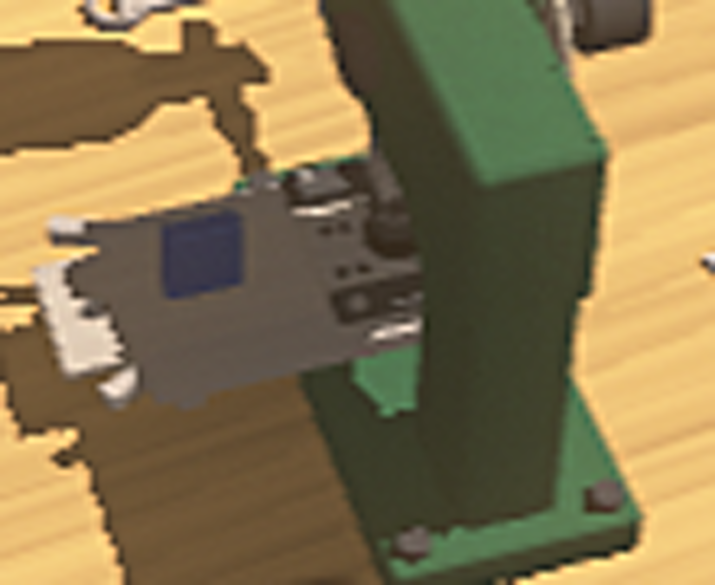

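View pics/t19c.png

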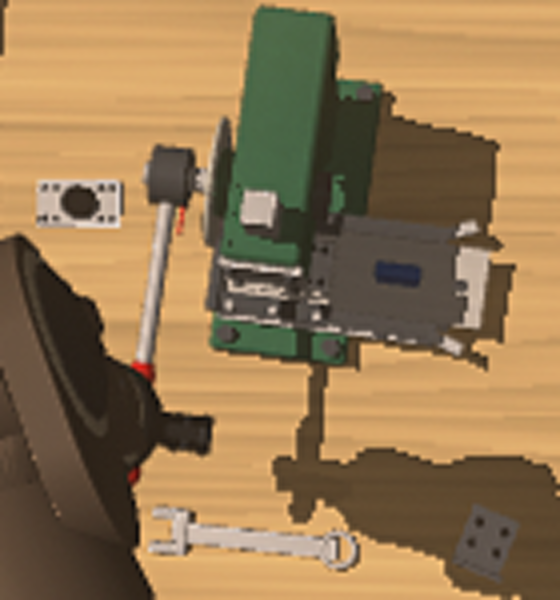

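View pics/w19.png

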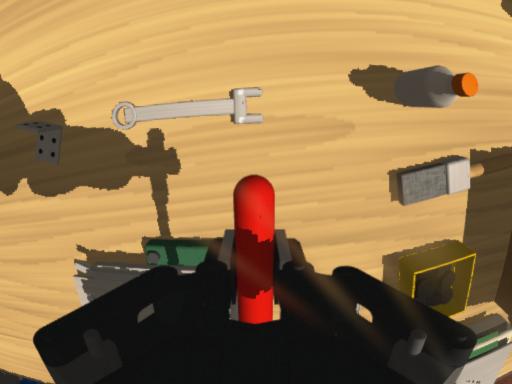

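The foot is down on the pad under the ram, at (395,225) in the scene crop. The tray is still fully in, with its rear edge past the flare tips. The lever is level (fit -0.0003 rad) and the pinch is holding with an 8 N reaction. The wrench, glue bottle, brush, tub, angle bracket and finished plate are where they were, so I'm handing in.

```bash
python3 -c "
from plant import close_job
print(close_job())"
```

```text
the job is handed in; nothing more can be done
None
```

The tray is fully home against the end stop and the lever is held level in the gripper, with the foot clamping the pad. I handed the job in at about 37.7 s of the 64 s allowed.

- **What I did:** I gripped the tray by its handle, carried it to the guides and slid it in until it met a firm stop. After a check I opened the gripper and rose clear of the handle. I then pinched the red grip and swung the lever down to level.
- **Pad slip, mended:** A check after the first insertion showed the pad had slid about 6–8 mm towards the handle and 2 mm sideways. I pulled the tray back about 80 mm in the guides, recentred the pad with the jaws and slid the tray home again. During that second slide the load on the tray rose to about 15 N, so I let it settle level and gripped it afresh before the last push.
- **Tray:** The rear edge measured 36 mm past the rail bend and 12 mm past the flare tips, against 35 and 13 expected.
- **Pad:** It was within about 1 mm of the plate's middle just before I lowered the lever. With the foot down the pad is mostly hidden, so I couldn't measure it again.
- **Lever:** The picture fit gave 0.000 rad from level, and the arm's own position gave 0.010 rad above (about 0.01 rad of that is a known offset). The upward push at the grip was about 8 N.
- **Disagreements:** A cruder first fit of the lever slope read 0.06 rad. It was also off on the raised lever, so I dropped it. I didn't see the green level mark itself.
- **Other things on the bench:** Nothing else looked moved in the last pictures.

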